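Tap a sensor module home against the hidden stop of its alignment jig

ROBOT

A 7-joint arm with a two-finger parallel gripper is mounted at the origin on the work surface. World frame = base frame: x ahead of the robot, y to its left, z up, the work surface at z = 0. Lengths are in m, angles in rad, forces in N, time in s.
With the tool pointing down it reaches from about 0.425 to 0.925 m from the base axis. Payload 6.8 kg.
Tool frame: the origin (TCP) lies on the mounting face of the last link; the fingertips stand 173 mm ahead of it and the grasp point (between the pads) lies 155 mm ahead of it (r.tip_reach is the distance from the TCP to the fingertips, in m); z points along the fingers, x is the direction in which the jaws open and shut, and the axes are right-handed (so a half turn about z gives the same grasp; the last joint's range is limited). The gripper opens to 85 mm and grips with 20 to 120 N. Pads are 22 mm wide; open, the fingers measure 114 mm over their backs; the gripper's body (76 mm by 85 mm) begins 54 mm behind the grasp point. The pads swing forward as they close: fully open they stand 13 mm farther back than shut.
Start: joints at [1.107, 0.477, 0.022, 1.555, -0.011, 1.109, -0.083], TCP at [0.235, -0.633, 0.405] pointing down, gripper open.
Joint ranges: [-2.96, 2.96], [-0.34, 2.1], [-1.41, 1.46], [0.24, 2.44], [-1.37, 4.51], [0.17, 1.92], [-2.96, 2.96]. Speed limits (rad/s): [2.39, 2.39, 3.14, 3.14, 3.14, 3.14, 3.14].

INTERFACE

Orientations are given as a rotation vector (axis times angle).
In Python, from bench import r, eyes gives the robot as it stands.
- The arm moves only by the tool jog_arm, never from a script. Its argument "series" is a list of rows, each a list of 4 numbers: the shift along the tool's x, y, z in units of 30 mm (1.0 is 30 mm), then the turn about the tool's z in units of 10 degrees (1.0 is 10 degrees). In form: [[dx, dy, dz, roll], ...]. A call has 1 to 12 rows; each row shifts and turns the pose as measured when the row begins, along the tool's axes as they then stand; what a row does not reach is not made up. A row lasts 1/8 s, in which the tool goes at most 62.5 mm and 10.7 degrees, less where a joint would pass 70% of its speed; a pose out of reach is approached as far as the arm can. A call is refused whole if a number of a shift passes 1 or a number of a turn 1, either way. A call with a gripper value outside its range is refused whole. "grip" is the finger opening in mm, from 0 to 85.4, set as the call begins (left out, the last holds). The fingers move at their own pace and stop on an object; "newtons" is the grip in N (left out, the last holds). Time passes only in rows, so rows that do not move let the fingers close. It gives the time, the measured TCP pose, the force and the opening at its end, in the units of the state.
- r.get_obs(): the state, without advancing time (a new reading comes with each control period).
- eyes.grab_frame(name): name is "side" or "top" or "wrist"; returns a dict with "pixels" (480x640x3 uint8, red, green, blue), "fx", "fy", "cx", "cy" (pixels), "rvec" (rotation vector, rad) and "tvec" (3), from world to camera coordinates, as OpenCV has them. Camera axes: x right, y down, z forward; pixel columns grow to the right and rows downward; lengths in m; the calibration is good to about 2 mm. A picture is of the moment at which its call begins. There is no depth.
- r.hand_in(): hands the job in, once; it reports no verdict.
Trained networks look in a picture, given as the dict that the camera call returned (one of the last four; its "shot" number tells which), for a name from the list of things; names that differ only in an ending like _2 or _b are one class to them, and where a whole thing is asked for, a point or a joint stands for the part that bears it (a point fixed in the world has none). Each returns a list of dicts, best first, with "confidence" (0 to 1); they miss things now and then, are a little off and sometimes report something else, mostly with a low value. They report only what shows in the picture. A call takes as long as a camera call.
- eyes.find_in(picture, name): "extent" ([left, top, width, height] in pixels, round what is visible of it).
- eyes.place_of(picture, name): "xy" ([column, row] in pixels: a listed point, or the origin of a listed thing).
The state is a dict: "clock": time; "joints": joint angles; "qvel": joint speeds; "tau": joint torques, N m; "tcp_pos": TCP position; "orientation": TCP orientation; "contact_force": force on the tool from outside, world axes, zero at the start; "moment": the same for the moment, N m; "grip_width": finger opening in m.
Only numpy, scipy, OpenCV 4.12 (cv2) and the standard library are available. Lean on these libraries where they do the work, as an engineer would, in place of code of your own. Each camera call takes 0.05 s, during which the arm holds its last target.

TASK

Take the tapping bar off its rest and, with the end of the bar only, gently nudge the silver sensor module along its slideway in small separate taps of a few millimetres, drawing the bar clear of it after each tap, until the module rests fully home against the stop hidden inside the black hood. The stop is preset and held only by a friction clamp, so feel for it and do not push it along or knock the module at speed, and never touch the module with the gripper. Then lay the bar back in its rest, let go, and leave everything else on the bench where it is.

Things in the scene. Friction and masses are not known exactly. Their poses are not given: they have to be found in the camera images.
- jig: Alignment jig fixed to the bench: grey base plate 200 x 120 x 10 mm carrying two aluminium guide rails and a black hood over its far end. Origin at the centre of the plate's underside, on the bench. Its x axis runs along the slideway in the direction in which the module must be pushed (from the open end into the hood), z up.
- slide_mouth (a point): Open end of the slideway: middle of the slot between the rails where they begin, on the plate's top (10 mm above the bench), at jig x = -85 mm. The rails run from here to the jig's far end, tops 30 mm above the bench, 14 mm thick, inner faces 53 mm apart.
- hood_mouth (a point): Middle of the hood's opening, at jig x = -10 mm, 40 mm above the bench. Hood: black with a yellow mark, 110 mm long, 91 wide, top 71 mm above the bench, open only here, 57 mm high. In it, unseen, a dark steel stop 16 mm wide on the slideway's centre line, its face 35 to 65 mm inside, different each time. Its friction clamp slips at about 20 N; sliding the module takes about 2 to 6 N.
- block_mid (a point): Centre of the silver sensor module with a blue band near its rear and a black top: loose block 70 mm long (x), 50 wide (y), 44 high, 0.4 to 0.85 kg, on the jig's plate (underside 10 mm above the bench) between the rails with 1.5 mm play each side, 27 mm or more short of the stop. Point 22 mm above its underside; x axis along the push direction.
- block_rear (a point): Centre of the module's rear face (22 mm above the module's underside, 32 mm above the bench), the face to tap with the bar.
- block_nose (a point): Middle of the module's front face, 18 mm above its underside; it is this face that must meet the hidden stop.
- tapper_mid (a point): Centre of the loose tapping bar, 200 mm long, 0.2 kg: a dark steel shank 16 mm wide and 20 mm high between two equal orange nylon heads, each a 30 mm cube (the last 30 mm at either end; 140 mm of shank between them). x axis along the bar, z up. Both end faces are the same. On its rest this centre is 35 mm above the bench. It is gripped across the shank, and rests on its heads.
- rest: Fixed grey rest for the tapping bar: base 220 x 56 x 6 mm with two pads (36 mm long, centred at x = +-85 mm, tops 20 mm above the bench) that carry the bar's heads, each with blue side lips 10 mm high, 44 mm apart inside. Between the pads the shank is free, 19 mm above the base. Origin at the centre of its underside, on the bench; x axis along the bar's place.
- tray: Fixed blue tray 200 x 110 x 22 mm holding the spare module. Origin at the centre of its underside. Bystander; it and the rest swap sides between starts.
- spare_mid (a point): Centre of the spare module in the tray: like the sensor module (70 x 50 x 44 mm) but brass-coloured with a red band. Bystander, leave alone.
- radio: Hand-held black radio standing upright, 36 x 58 x 115 mm with a 140 mm aerial. Origin at its underside. Bystander.
- mouse: Black computer mouse, 100 x 60 x 32 mm. Origin at its underside. Bystander.
- tape: Roll of yellow tape lying flat, 72 mm across, 19 mm high. Origin at its underside. Bystander.
- marker: White marker pen with a black cap lying flat, about 130 x 14 x 14 mm. Origin at its underside. Bystander.
- screwbox: Small open white plastic box, 80 x 60 x 30 mm. Origin at its underside. Bystander.
- driver: Screwdriver with red handle lying flat, about 180 mm long, 24 mm thick. Origin at its underside. Bystander.

How it is judged:
On the way, in this order (a step that is already met when the one before it is completed fails the run):
1. the tapping bar is taken off its rest (more than 100 mm away) (horizontal distance between tapper_mid and rest above 0.1 m), for 0.1 s.
2. after a first tap or taps the module stands still, moved at least 2 mm and still more than 15 mm short of the stop, with the bar clear of it (distance of block_mid from where it was at the start of the episode above 0.002 m and horizontal distance between block_nose and stop_c0 above 0.025 m and not (contact force between tapper and block above 0.2 N) and linear speed of block below 0.005 m/s), for 0.05 s.
3. nearer, the module again stands still with the bar clear of it, between 2.5 and 14 mm short of the stop (horizontal distance between block_nose and stop_c0 between 0.0125 and 0.024 m and not (contact force between tapper and block above 0.2 N) and linear speed of block below 0.005 m/s), for 0.05 s.
4. the module's front face is home against the hidden stop (within 2 mm) (horizontal distance between block_nose and stop_c0 below 0.012 m), for 0.1 s.
At the end, for the whole second after the job is handed in: The module is at rest with its front face within 2 mm of the hidden stop, the stop has not been shifted by 2 mm or more, and the tapping bar lies at rest on both pads of its rest (centred within 15 mm along, 10 mm across, between the lips), released; everything else stands where it stood (horizontal distance between block_nose and stop_c0 below 0.012 m and distance of stop_c0 from where it was at the start of the episode below 0.002 m and linear speed of block below 0.005 m/s and x of tapper_mid in the frame of rest between -0.015 and 0.015 m and y of tapper_mid in the frame of rest between -0.01 and 0.01 m and z of tapper_mid in the frame of rest between 0.031 and 0.039 m and angle between the x axis of tapper_mid and the x axis of rest, either way round below 0.12 rad and linear speed of tapper below 0.01 m/s); the robot touches nothing.
It fails at once if the hidden stop is pushed along by more than 2 mm (distance of stop_c0 from where it was at the start of the episode above 0.002 m).
It fails at once if the module is knocked along faster than 150 mm/s (linear speed of block above 0.15 m/s).
It fails at once if the gripper or arm touches the module (contact force between any of the fingers, the arm and block above 0.5 N).
It fails at once if the spare module, radio, mouse, tape, marker, box or screwdriver is shifted by more than 25 mm (distance of any of spare_mid, radio, mouse, tape, marker, screwbox, driver from where it was at the start of the episode above 0.025 m).
It also fails if it takes over 72 s, if anything falls off the work surface, if the arm or the gripper's body presses on something with over 40 N, if the wrist force passes 120 N, or if a joint passes its speed limit or range.

## Working session

There is one attempt and no reset: what is moved stays moved. The work goes in short steps, Python scripts to look and compute and a tool call to move; the robot and the scene stay as the last step left them, time stands still between calls to the robot, and variables do not carry over. Pictures are saved under pics/ and viewed, and the job is handed in when it is done.

Besides the shell and the picture viewer there is one more tool, called after "Emit:" as name([rows], argument=value, ...), one row to a line, values as JSON. jog_arm: Moves the arm, as the interface text tells. Its arguments: {"type":"object","properties":{"series":{"type":"array","items":{"type":"array","items":{"type":"number"}}},"grip":{"type":"number"},"newtons":{"type":"number"}},"required":["series"]}

```bash
mkdir -p pics; ls; cat > h.py <<'E'
import numpy as np, cv2
from scipy.spatial.transform import Rotation as R
from bench import r, eyes
def save(p,n): cv2.imwrite('pics/'+n+'.png', p['pixels'][:,:,::-1])
def ray(p,xy):
    Rm=R.from_rotvec(p['rvec']).as_matrix(); d=np.array([(xy[0]-p['cx'])/p['fx'],(xy[1]-p['cy'])/p['fy'],1.])
    return -Rm.T@np.array(p['tvec']), Rm.T@d
def atz(p,xy,z):
    o,d=ray(p,xy); return o+d*(z-o[2])/d[2]
def proj(p,X):
    Rm=R.from_rotvec(p['rvec']).as_matrix(); c=Rm@np.array(X)+np.array(p['tvec']); return np.array([p['fx']*c[0]/c[2]+p['cx'],p['fy']*c[1]/c[2]+p['cy']])
def tri(v):
    A=np.zeros((3,3));b=np.zeros(3)
    for p,xy in v:
        o,d=ray(p,xy);d=d/np.linalg.norm(d);M=np.eye(3)-np.outer(d,d);A+=M;b+=M@o
    return np.linalg.solve(A,b)
E
cat > a.py <<'E'
from h import *
s=r.get_obs();print(s['clock'],s['tcp_pos'],s['orientation'],s['contact_force'],s['grip_width'])
P={n:eyes.grab_frame(n) for n in('side','top','wrist')}
for n,p in P.items(): save(p,n+'0'); print(n,-R.from_rotvec(p['rvec']).as_matrix().T@p['tvec'])
for nm in ['jig','slide_mouth','hood_mouth','block_mid','block_rear','tapper_mid','rest','tray','radio','mouse','tape','marker','screwbox','driver','spare_mid']:
    o=[];v=[]
    for n in('side','top','wrist'):
        f=eyes.place_of(P[n],nm)
        if f: o.append((n,np.round(f[0]['xy'],1).tolist(),round(f[0]['confidence'],2)));v.append((P[n],f[0]['xy']))
    print(nm,o, np.round(tri(v[:2]),4) if len(v)>1 else '')
E
python3 a.py
```

```text
pics
0.0 [ 0.23503089 -0.63246926  0.40370619] [-2.57874521e+00  1.79268451e+00  2.54334796e-03] [ 0.85445482  0.17378932 -0.57729088] 0.08582045045191793
side [0.25776395 0.79752591 1.12640249]
top [ 0.42646877 -0.00861256  1.17676262]
wrist [ 0.29891935 -0.60808521  0.3733112 ]
jig [('side', [294.9, 229.3], 0.97), ('top', [329.3, 213.1], 0.78)] [ 0.649  -0.0107 -0.0014]
slide_mouth [('side', [324.2, 233.6], 0.66), ('top', [325.1, 245.6], 0.86)] [ 0.5578 -0.0016  0.0297]
hood_mouth [('side', [298.3, 224.4], 0.67), ('top', [330.3, 213.1], 0.78)] [ 0.6417 -0.0139  0.0218]
block_mid [('side', [308.0, 229.5], 0.81), ('top', [330.2, 229.7], 0.93)] [ 0.6058 -0.0128  0.0132]
block_rear [('side', [321.0, 231.9], 0.79), ('top', [324.9, 239.7], 0.77)] [ 0.5698 -0.0016  0.0331]
tapper_mid [('side', [379.8, 171.0], 0.76), ('top', [445.4, 270.9], 0.6)] [ 0.4891 -0.3006  0.0218]
rest [('side', [373.0, 175.2], 0.74), ('top', [443.7, 271.9], 0.69)] [ 0.4985 -0.3    -0.0011]
tray [('side', [320.7, 339.3], 0.96), ('top', [207.3, 284.7], 0.59)] [0.4593 0.2948 0.0024]
radio [('top', [459.2, 193.7], 0.66)] 
mouse [('side', [228.5, 332.4], 0.93), ('top', [189.1, 191.8], 0.87)] [ 0.6946  0.3529 -0.0079]
tape [('side', [229.5, 282.0], 0.82), ('top', [241.0, 169.2], 0.83)] [ 0.7564  0.2185 -0.0028]
marker [('side', [428.4, 164.7], 0.69), ('top', [488.6, 335.0], 0.75)] [ 0.343  -0.4073 -0.0023]
screwbox [('side', [287.0, 175.8], 0.7), ('top', [404.0, 174.3], 0.56)] [ 0.7527 -0.2025  0.002 ]
driver [('side', [337.2, 404.3], 0.68), ('top', [150.6, 318.8], 0.71)] [0.3705 0.4338 0.002 ]
spare_mid [('side', [333.9, 341.4], 0.91), ('top', [328.8, 214.7], 0.67)] [ 0.6353 -0.0047 -0.6119]
```

View pics/top0.png

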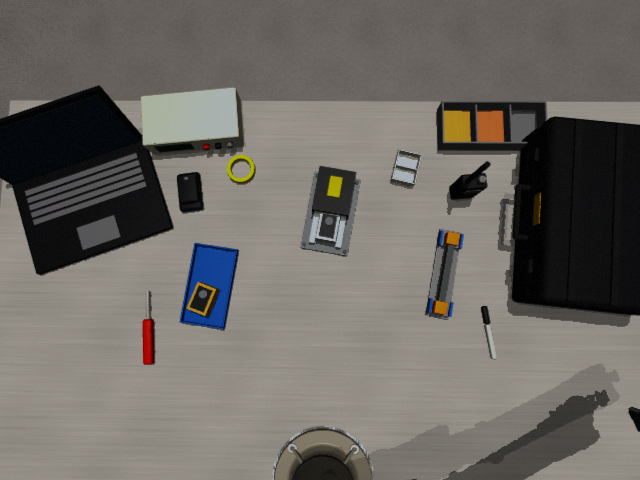

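View pics/side0.png

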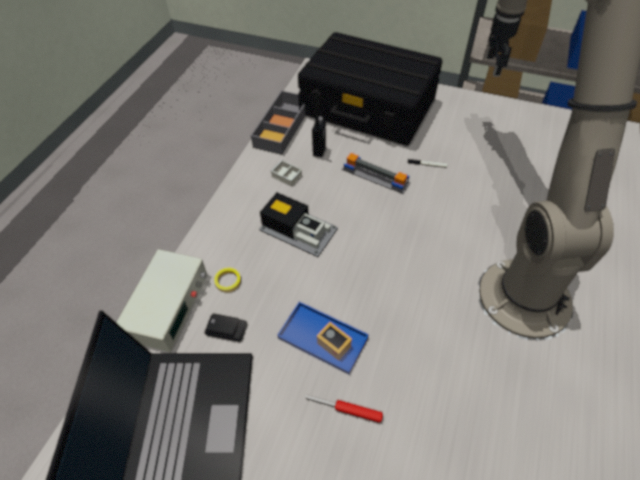

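View pics/wrist0.png

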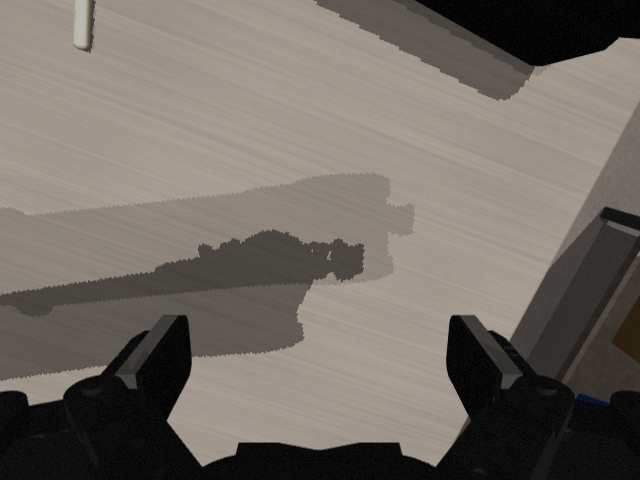

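```bash
cat >> h.py <<'E'
def plan(pos=None, xdir=None):
    """needed shift in tool units and roll units; xdir = yaw of tool x in world (rad), mod pi"""
    s=r.get_obs(); Rm=R.from_rotvec(s['orientation']).as_matrix(); 
    yaw=np.arctan2(Rm[1,0],Rm[0,0]); out={}
    print('clk',round(s['clock'],2),'tcp',np.round(s['tcp_pos'],4),'yaw',round(np.degrees(yaw),2),'zax',np.round(Rm[:,2],3),'F',np.round(s['contact_force'],2),'w',round(s['grip_width']*1000,1),'j',np.round(s['joints'],2))
    if pos is not None: print(' shift units',np.round(Rm.T@(np.array(pos)-s['tcp_pos'])/0.03,3))
    if xdir is not None:
        d=(xdir-yaw+np.pi/2)%np.pi-np.pi/2
        print(' yaw delta deg',np.degrees(d),'-> roll units',-np.degrees(d)/10)  # tool z down
    return Rm,s
E
python3 - <<'E'
from h import *
p=eyes.grab_frame('top')
im=p['pixels']; im2=cv2.resize(im[140:340,290:500],None,fx=3.8,fy=3,interpolation=cv2.INTER_CUBIC)
save({'pixels':im2},'topcrop')
for xy,z in [((440.5,308),.05),((453.5,239),.05)]: print(atz(p,xy,z))
# orange heads
hsv=cv2.cvtColor(im,cv2.COLOR_RGB2HSV); m=cv2.inRange(hsv,(8,170,120),(18,255,255)); m[:220]=0
n,l,st,c=cv2.connectedComponentsWithStats(m)
for i in range(1,n):
    if st[i,4]>40: print(st[i],c[i],atz(p,c[i],.05))
Rm,s=plan([0.494,-0.3,0.4])
q=eyes.grab_frame('wrist')
print('cam in tool',Rm.T@(ray(q,(320,240))[0]-s['tcp_pos']), Rm.T@ray(q,(q['cx'],q['cy']))[1], q['fx']); print(Rm)
E
```

```text
[ 0.40597648 -0.27852019  0.05      ]
[ 0.57211405 -0.31358689  0.05      ]
[452 234   8  11  51] [456.01960784 239.88235294] [ 0.56999954 -0.31961475  0.05      ]
[434 303  14  12  77] [442.45454545 309.28571429] [ 0.40298605 -0.28309261  0.05      ]
clk 2.45 tcp [ 0.2351 -0.6327  0.4047] yaw -69.62 zax [ 0. -0. -1.] F [-0.51 -0.45  0.98] w 85.5 j [ 1.11  0.48  0.02  1.56 -0.01  1.11 -0.08]
 shift units [ -7.391 -11.952   0.157]
cam in tool [-0.00057698 -0.068388    0.03049127] [6.35580100e-04 2.72759154e-01 9.62082138e-01] 432.63912834368324
[[ 3.48303367e-01 -9.37381867e-01  2.38537510e-05]
 [-9.37381867e-01 -3.48303367e-01 -7.35818960e-06]
 [ 1.52057753e-05 -1.97971914e-05 -1.00000000e+00]]
```

View pics/topcrop.png

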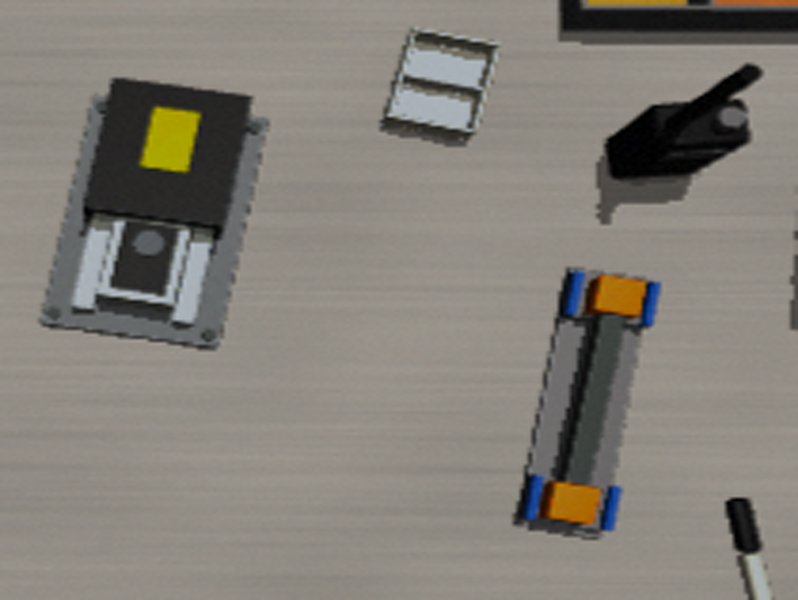

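Emit:
jog_arm([
  [-0.62,-1,0,0],
  [-0.62,-1,0,0],
  [-0.62,-1,0,0],
  [-0.62,-1,0,0],
  [-0.62,-1,0,0],
  [-0.62,-1,0,0],
  [-0.62,-1,0,0],
  [-0.62,-1,0,0],
  [-0.62,-1,0,0],
  [-0.62,-1,0,0],
  [-0.62,-1,0,0],
  [-0.6,-1,0,0],
])

```text
clock: 4.0
tcp_pos: [0.5012, -0.2919, 0.4053]
orientation: [2.571, -1.801, 0.005]
contact_force: [-0.3, 0.2, -0.0]
grip_width: 0.0857
```

Emit:
jog_arm([
  [0,0,0,1],
  [0,0,0,1],
  [0,0,0,1],
  [0,0,0,0.2],
  [0,0,0,0],
])

```text
clock: 4.62
tcp_pos: [0.5039, -0.2878, 0.4057]
orientation: [-1.963, 2.452, -0.007]
contact_force: [0.5, 1.2, 0.0]
grip_width: 0.0855
```

```bash
python3 - <<'E'
from h import *
plan([0.49,-0.3,0.36],np.radians(-102.2))
p=eyes.grab_frame('wrist');save(p,'w1')
for n in ('tapper_mid','rest'): print(n,eyes.place_of(p,n)[:1])
E
```

```text
clk 4.62 tcp [ 0.5039 -0.2878  0.4057] yaw -102.65 zax [ 0.003 -0.003 -1.   ] F [0.52 1.16 0.01] w 85.5 j [ 0.44  0.32 -0.04  1.79  0.02  1.03 -1.39]
 shift units [0.494 0.368 1.523]
 yaw delta deg 0.4539254690045128 -> roll units -0.04539254690045128
tapper_mid [{'xy': [330.1, 225.7], 'confidence': 0.68}]
rest [{'xy': [330.4, 213.3], 'confidence': 0.6}]
```

View pics/w1.png

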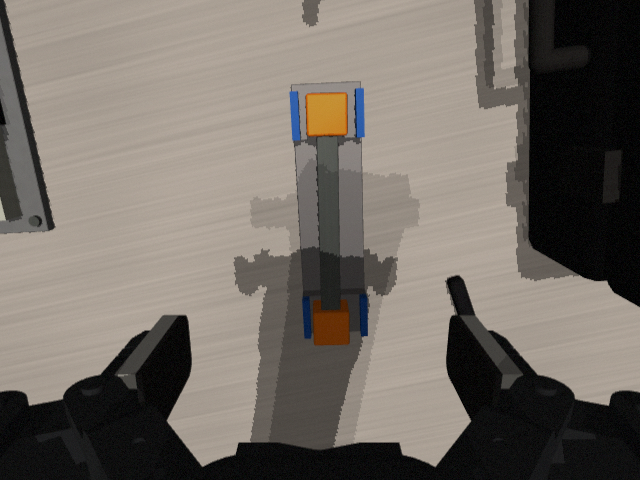

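```bash
python3 - <<'E'
from h import *
p=eyes.grab_frame('wrist')
c=cv2.resize(p['pixels'][70:360,270:390],None,fx=2,fy=2,interpolation=cv2.INTER_CUBIC); save({'pixels':c},'w1c')
a=atz(p,(327.5,137),.045);b=atz(p,(331,309),.045)
print('shank',a,b,np.linalg.norm(a-b),np.degrees(np.arctan2(*(b-a)[[1,0]])), (a+b)/2)
for xy in [(306.5,93),(347,93),(308,135.5),(348,135.5)]: print('head',atz(p,xy,.05))
t=eyes.grab_frame('top')
for n in ('tapper_mid','rest'):
    u=eyes.place_of(p,n)[0]['xy'];v=eyes.place_of(t,n)[0]['xy']; print(n,u,v,tri([(p,u),(t,v)]))
print(atz(p,eyes.place_of(p,'tapper_mid')[0]['xy'],.035),atz(p,eyes.place_of(p,'rest')[0]['xy'],0))
E
```

```text
shank [ 0.56045965 -0.30831927  0.045     ] [ 0.42501465 -0.28185049  0.045     ] 0.13800704586529663 168.94256327585958 [ 0.49273715 -0.29508488  0.045     ]
head [ 0.59351461 -0.30011023  0.05      ]
head [ 0.58724691 -0.3282126   0.05      ]
head [ 0.56474555 -0.29458692  0.05      ]
head [ 0.55839065 -0.32305232  0.05      ]
tapper_mid [331.1, 224.5] [446.0, 272.2] [ 0.49250186 -0.29703643  0.03532464]
rest [329.1, 214.3] [441.8, 271.0] [ 0.4960346  -0.29554109  0.00495243]
[ 0.49266835 -0.29678878  0.035     ] [ 0.49407534 -0.29637704  0.        ]
```

View pics/w1c.png

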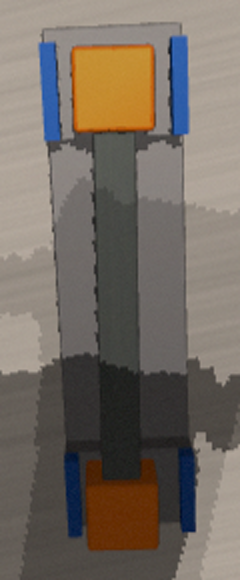

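```bash
python3 - <<'E'
from h import *
plan([0.4925,-0.2955,0.192],np.radians(-101.2))
E
```

```text
clk 5.17 tcp [ 0.5038 -0.2879  0.4056] yaw -102.68 zax [ 0.003 -0.003 -1.   ] F [-0.95 -0.1  -0.37] w 85.3 j [ 0.44  0.32 -0.04  1.79  0.02  1.03 -1.4 ]
 shift units [0.314 0.339 7.121]
 yaw delta deg 1.4800062670823166 -> roll units -0.14800062670823166
```

Emit:
jog_arm([
  [0.31,0.34,1,-0.15],
  [0,0,1,0],
  [0,0,1,0],
  [0,0,1,0],
  [0,0,1,0],
  [0,0,0.3,0],
  [0,0,0,0],
], grip=60)

```text
clock: 6.05
tcp_pos: [0.4935, -0.2962, 0.2441]
orientation: [-1.994, 2.424, -0.013]
contact_force: [-1.0, 0.3, 0.6]
grip_width: 0.0602
```

```bash
python3 - <<'E'
from h import *
plan([0.4925,-0.2955,0.192],np.radians(-101.2))
p=eyes.grab_frame('wrist');save(p,'w2')
E
```

```text
clk 6.05 tcp [ 0.4935 -0.2962  0.2441] yaw -101.11 zax [ 0.007 -0.005 -1.   ] F [-0.96  0.28  0.61] w 60.2 j [ 0.46  0.51 -0.04  1.92  0.03  0.69 -1.36]
 shift units [-0.024  0.052  1.737]
 yaw delta deg -0.09371888691189759 -> roll units 0.009371888691189758
```

View pics/w2.png

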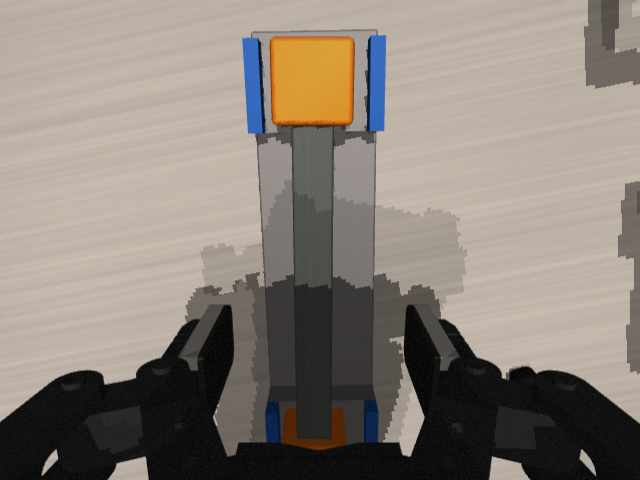

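Emit:
jog_arm([
  [-0.03,0.05,0.9,0],
  [0,0,0.7,0],
  [0,0,0.13,0],
  [0,0,0,0],
])

```text
clock: 6.6
tcp_pos: [0.4956, -0.2969, 0.1975]
orientation: [-1.991, 2.421, -0.029]
contact_force: [0.3, 0.0, 0.4]
grip_width: 0.0599
```

Emit:
jog_arm([
  [0,0,0,0],
  [0,0,0,0],
  [0,0,0,0],
  [0,0,0,0],
], grip=0, newtons=80)

```text
clock: 7.1
tcp_pos: [0.4964, -0.2973, 0.2002]
orientation: [-1.99, 2.419, -0.035]
contact_force: [-0.7, -0.2, -2.2]
grip_width: 0.0138
```

```bash
python3 - <<'E'
from h import *
plan([0.4925,-0.2955,0.192],np.radians(-101.2))
p=eyes.grab_frame('wrist');save(p,'w3')
E
```

```text
clk 7.1 tcp [ 0.4964 -0.2973  0.2002] yaw -101.14 zax [ 0.021 -0.011 -1.   ] F [-0.7  -0.21 -2.23] w 13.8 j [ 0.46  0.58 -0.04  1.94  0.04  0.6  -1.37]
 shift units [-0.037  0.144  0.269]
 yaw delta deg -0.060302000838668594 -> roll units 0.006030200083866859
```

View pics/w3.png

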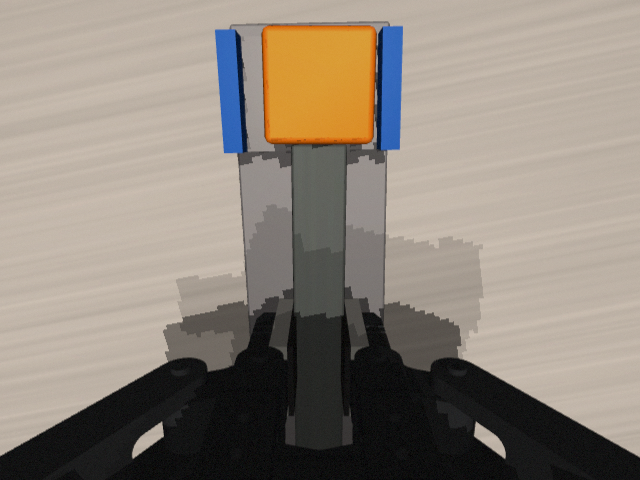

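Emit:
jog_arm([
  [0,0,-0.5,0],
  [0,0,-1,0],
  [0,0,-1,0],
  [0,0,-0.5,0],
  [0,0,0,0],
])

```text
clock: 7.78
tcp_pos: [0.4939, -0.2962, 0.2945]
orientation: [-1.99, 2.42, -0.033]
contact_force: [0.3, 0.2, -2.5]
grip_width: 0.0141
```

```bash
python3 - <<'E'
from h import *
plan([0.49,-0.14,0.3],np.radians(-100))
p=eyes.grab_frame('wrist');save(p,'w4')
t=eyes.grab_frame('top')
# orange heads in wrist view
for n in ['slide_mouth','hood_mouth','block_mid','block_rear','jig']:
    v=[];o=[]
    for q in (p,t):
        f=eyes.place_of(q,n)
        if f: v.append((q,f[0]['xy']));o.append((np.round(f[0]['xy'],1),round(f[0]['confidence'],2)))
    print(n,o,tri(v) if len(v)>1 else '')
E
```

```text
clk 7.78 tcp [ 0.4939 -0.2962  0.2945] yaw -101.15 zax [ 0.02  -0.011 -1.   ] F [ 0.28  0.24 -2.52] w 14.1 j [ 0.47  0.44 -0.04  1.9   0.03  0.78 -1.36]
 shift units [-5.081  1.13  -0.245]
 yaw delta deg 1.150069377099321 -> roll units -0.11500693770993212
slide_mouth [(array([326. , 246.7]), 0.69)] 
hood_mouth [(array([329.1, 212.6]), 0.74)] 
block_mid [] 
block_rear [(array([325.5, 236.9]), 0.84)] 
jig [(array([328. , 212.6]), 0.89)]
```

View pics/w4.png

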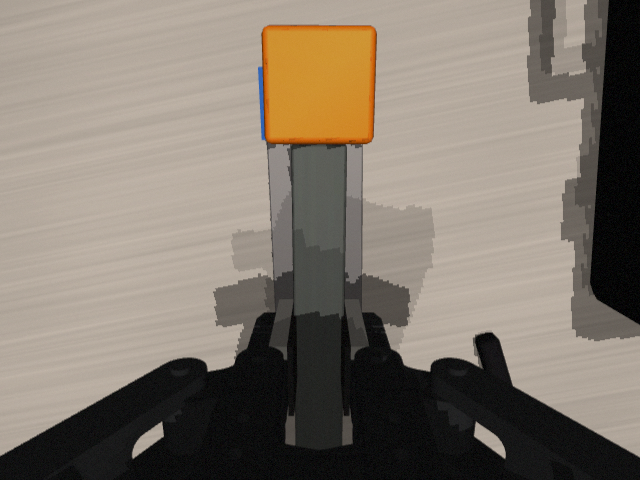

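```bash
python3 - <<'E'
from h import *
Rm,s=plan([0.54,-0.12,0.36],np.radians(-98.5))
p=eyes.grab_frame('wrist')
for xy in [(264,26.5),(375,26.5),(264,142),(373,142)]:
    o,d=ray(p,xy); o=Rm.T@(o-s['tcp_pos']); d=Rm.T@d
    print(xy,o+d*(0.15-o[2])/d[2])
E
```

```text
clk 8.38 tcp [ 0.4937 -0.296   0.2929] yaw -101.14 zax [ 0.017 -0.01  -1.   ] F [-0.21 -0.96 -1.93] w 14.1 j [ 0.47  0.44 -0.04  1.9   0.03  0.78 -1.36]
 shift units [-6.04  -0.425 -2.266]
 yaw delta deg 2.641455262571866 -> roll units -0.2641455262571866
(264, 26.5) [-0.01372583 -0.09156435  0.15      ]
(375, 26.5) [ 0.01414443 -0.09159377  0.15      ]
(264, 142) [-0.01466521 -0.06334125  0.15      ]
(373, 142) [ 0.01464086 -0.06337044  0.15      ]
```

Emit:
jog_arm([
  [-0.9,-0.07,-0.4,-0.26],
  [-0.9,-0.07,-0.4,0],
  [-0.9,-0.07,-0.4,0],
  [-0.9,-0.07,-0.4,0],
  [-0.9,-0.07,-0.3,0],
  [-0.9,-0.07,-0.3,0],
  [-0.6,-0.1,0,0],
  [0,0,0,0],
])

```text
clock: 9.43
tcp_pos: [0.5375, -0.1062, 0.3638]
orientation: [-2.06, 2.357, -0.032]
contact_force: [1.1, -0.1, -2.2]
grip_width: 0.0142
```

```bash
python3 - <<'E'
from h import *
plan([0.54,-0.12,0.36],np.radians(-98.5))
p=eyes.grab_frame('wrist');save(p,'w5')
t=eyes.grab_frame('top')
for n in ['slide_mouth','hood_mouth','block_mid','block_rear','jig']:
    v=[];o=[]
    for q in (p,t):
        f=eyes.place_of(q,n)
        if f: v.append((q,f[0]['xy']));o.append((np.round(f[0]['xy'],1),round(f[0]['confidence'],2)))
    print(n,o,tri(v) if len(v)>1 else '')
E
```

```text
clk 9.43 tcp [ 0.5375 -0.1062  0.3638] yaw -97.7 zax [ 0.022 -0.008 -1.   ] F [ 1.1  -0.13 -2.2 ] w 14.2 j [ 0.18  0.31 -0.12  1.91  0.06  0.9  -1.67]
 shift units [ 0.443 -0.14   0.131]
 yaw delta deg -0.8020190737581392 -> roll units 0.08020190737581392
slide_mouth [(array([170.7, 216.3]), 0.59), (array([324.1, 246.3]), 0.64)] [0.55840898 0.00183435 0.00790841]
hood_mouth [(array([150. , 112.9]), 0.93), (array([327.7, 213.3]), 0.79)] [ 0.63490741 -0.00819397  0.03589517]
block_mid [(array([158. , 159.2]), 0.73), (array([331.8, 228.4]), 0.78)] [ 0.59955492 -0.01634996  0.05596794]
block_rear [(array([160.2, 210.2]), 0.62), (array([325.9, 240. ]), 0.57)] [ 0.56922684 -0.00347506  0.04175227]
jig [(array([170.4, 101. ]), 0.82), (array([330.5, 212.9]), 0.67)] [ 0.64232339 -0.01499319  0.00815525]
```

View pics/w5.png

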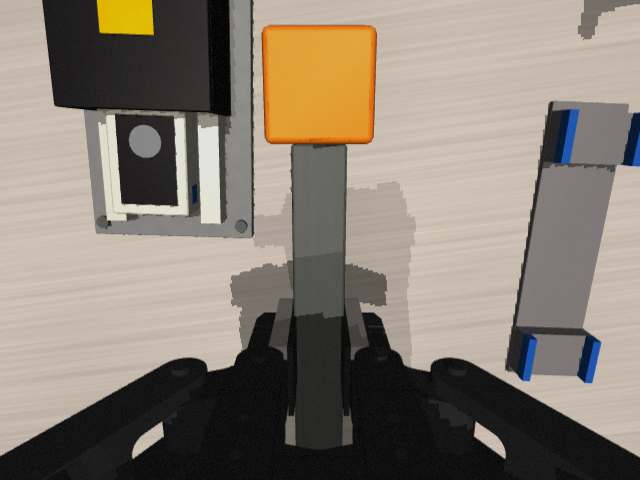

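```bash
python3 - <<'E'
from h import *
p=eyes.grab_frame('wrist')
c=cv2.resize(p['pixels'][0:250,40:270],None,fx=2.4,fy=2.4,interpolation=cv2.INTER_CUBIC); save({'pixels':c},'w5c')
c=cv2.resize(p['pixels'][90:390,490:640],None,fx=2,fy=2,interpolation=cv2.INTER_CUBIC); save({'pixels':c},'w5d')
np.save('w5.npy',p,allow_pickle=True)
E
```

```text
(no output)
```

View pics/w5c.png

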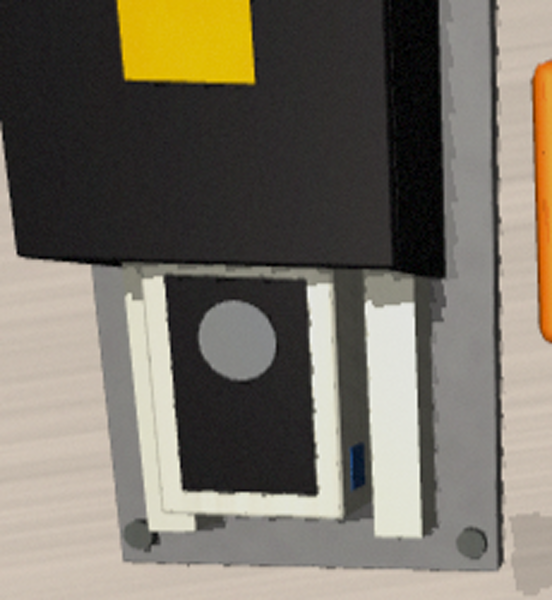

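View pics/w5d.png

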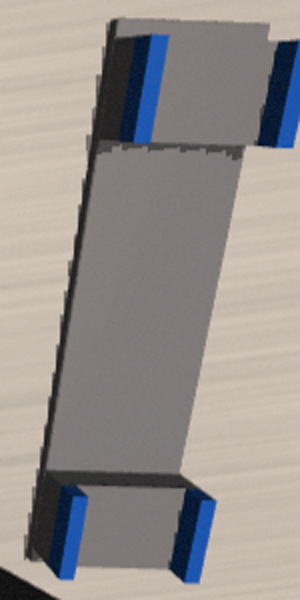

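```bash
python3 - <<'E'
from h import *
p=np.load('w5.npy',allow_pickle=True).item()
f=lambda a,b,z:atz(p,(a,b),z)[:2]
ang=lambda a,b:np.degrees(np.arctan2(*(b-a)[::-1]))
rl,rr,ru=f(90.8,233.3,.01),f(247.5,236.7,.01),f(245.4,0,.01)
print('plate w',np.linalg.norm(rl-rr),'rear ang',ang(rr,rl)-90,'side',ang(rr,ru),'rear mid',(rl+rr)/2)
a,b,c,d=[f(*k,.03) for k in [(103.3,220.8),(121.3,220.8),(196.3,222),(215.8,223.8)]]
print('rails',np.linalg.norm(a-d),np.linalg.norm(b-c),'mid',(b+c)/2,(a+d)/2,ang(d,a)-90)
e,g,h=[f(*k,.054) for k in [(107.9,213.3),(182.5,215.4),(178.8,112.5)]]
print('block',np.linalg.norm(e-g),'rear mid',(e+g)/2,ang(g,e)-90,ang(g,h))
L1,L2,R1,R2=[f(*k,.03) for k in [(574,108),(566,160),(627.5,112.5),(619,161.5)]]
M1,M2,S1,S2=[f(*k,.03) for k in [(534,336),(526.5,379),(582.5,340),(575.5,376)]]
u=(L1+L2+R1+R2)/4; l=(M1+M2+S1+S2)/4
print('rest',np.linalg.norm(L1-R1),np.linalg.norm(L1-L2),np.linalg.norm(M1-M2),u,l,np.linalg.norm(u-l),ang(l,u),'mid',(u+l)/2)
E
```

```text
plate w 0.1198216442788052 rear ang -9.311214588643807 side -9.813906633379705 rear mid [0.54616221 0.00307997]
rails 0.08005466227349572 0.05338009810010105 mid [0.56061002 0.00072618] [5.59887758e-01 3.04377204e-04] -9.583274849855513
block 0.04863316761869526 rear mid [ 0.56996903 -0.00098947] -9.656942854725884 -10.436988846188068
rest 0.03679587227292877 0.03439528520649292 0.03721412339394517 [ 0.57716341 -0.30879035] [ 0.41129207 -0.27989573] 0.16836924216978305 -9.88170852614759 mid [ 0.49422774 -0.29434304]
```

```bash
cat >> h.py <<'E'
YJ=np.radians(-9.7); U=np.array([np.cos(YJ),np.sin(YJ),0]); M0=np.array([0.5603,0.0006,0])
EOFF=np.array([0,-0.093,0.168])
def tgt(s_mm,z=0.034,dy=0):
    "plan to put bar end face at jig x = s_mm"
    s=r.get_obs(); Rm=R.from_rotvec(s['orientation']).as_matrix()
    E=s['tcp_pos']+Rm@EOFF; d=E-M0
    V=np.array([-U[1],U[0],0])
    print('end now: jigx %.1f lat %.1f z %.1f'%(d@U*1000-85,d@V*1000,E[2]*1000))
    T=M0+U*(s_mm+85)/1000+V*dy/1000; T[2]=z
    plan(T-Rm@EOFF, YJ-np.pi/2)
E
python3 -c "
from h import *
tgt(-97,.12)"
```

```text
end now: jigx 7.3 lat -110.1 z 197.2
clk 10.07 tcp [ 0.5371 -0.1091  0.3631] yaw -98.0 zax [ 0.021 -0.009 -1.   ] F [ 0.66 -0.87 -1.37] w 14.4 j [ 0.18  0.31 -0.12  1.91  0.06  0.9  -1.67]
 shift units [-3.786  3.422  2.477]
 yaw delta deg -1.7012557655748388 -> roll units 0.1701255765574839
```

Emit:
jog_arm([
  [-0.8,0.7,0.2,0.17],
  [-0.8,0.7,0.5,0],
  [-0.8,0.7,0.5,0],
  [-0.8,0.7,0.5,0],
  [-0.6,0.6,0.5,0],
  [0,0,0,0],
])

```text
clock: 10.82
tcp_pos: [0.4552, 0.0224, 0.2931]
orientation: [-2.014, 2.393, -0.036]
contact_force: [0.2, -0.5, -1.9]
grip_width: 0.014
```

```bash
python3 -c "
from h import *
tgt(-97,.06)"
```

```text
end now: jigx -94.9 lat 2.8 z 127.6
clk 10.82 tcp [0.4552 0.0224 0.2931] yaw -99.84 zax [ 0.025 -0.009 -1.   ] F [ 0.22 -0.53 -1.87] w 14.0 j [-0.03  0.28 -0.18  2.16  0.1   0.68 -2.03]
 shift units [0.083 0.127 2.251]
 yaw delta deg 0.13705025782142985 -> roll units -0.013705025782142985
```

Emit:
jog_arm([
  [0.05,0.1,0.6,0],
  [0.03,0.05,0.6,0],
  [0,0,0.6,0],
  [0,0,0.3,0],
  [0,0,0,0],
])

```text
clock: 11.45
tcp_pos: [0.4565, 0.0176, 0.2313]
orientation: [-2.006, 2.392, -0.045]
contact_force: [-0.1, -0.0, -2.1]
grip_width: 0.0139
```

```bash
python3 -c "
from h import *
tgt(-92,.034)
p=eyes.grab_frame('wrist');save(p,'w6')
p=eyes.grab_frame('side');c=cv2.resize(p['pixels'][170:270,230:390],None,fx=5,fy=5,interpolation=cv2.INTER_CUBIC); save({'pixels':c},'s6')
"
```

```text
end now: jigx -91.5 lat -2.0 z 66.6
clk 11.45 tcp [0.4565 0.0176 0.2313] yaw -100.04 zax [ 0.033 -0.01  -0.999] F [-0.07 -0.03 -2.1 ] w 13.9 j [-0.05  0.39 -0.15  2.21  0.15  0.53 -2.07]
 shift units [-0.07   0.054  1.086]
 yaw delta deg 0.341830678625361 -> roll units -0.034183067862536096
```

View pics/w6.png

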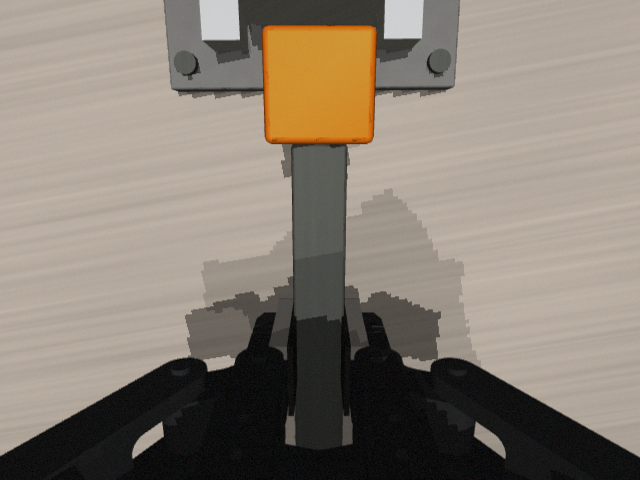

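View pics/s6.png

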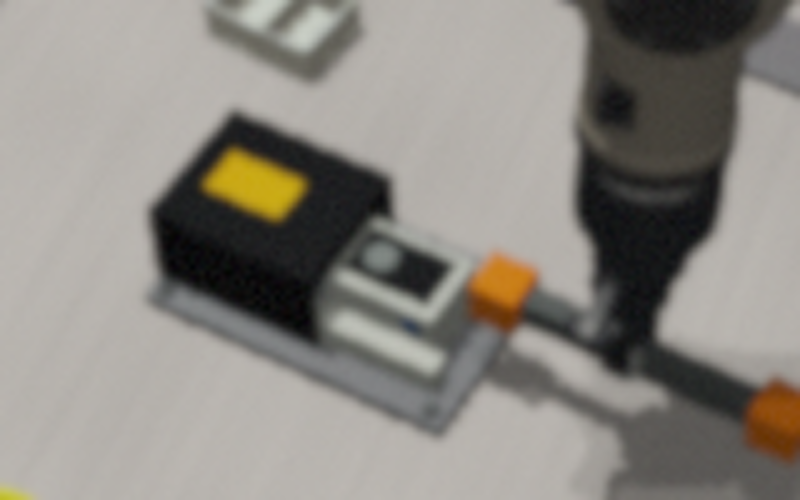

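Emit:
jog_arm([
  [-0.1,0.06,0.5,0],
  [0,0.03,0.5,0],
  [0,0,0.15,0],
  [0,0,0,0],
])

```text
clock: 12.05
tcp_pos: [0.4563, 0.0216, 0.1964]
orientation: [-2.004, 2.389, -0.048]
contact_force: [-0.5, -0.2, -1.5]
grip_width: 0.014
```

```bash
python3 -c "
from h import *
tgt(-80,.034)
p=eyes.grab_frame('wrist');save(p,'w7')
"
```

```text
end now: jigx -91.7 lat 2.3 z 32.1
clk 12.05 tcp [0.4563 0.0216 0.1964] yaw -100.01 zax [ 0.037 -0.009 -0.999] F [-0.49 -0.16 -1.53] w 14.0 j [-0.08  0.46 -0.13  2.22  0.18  0.44 -2.1 ]
 shift units [ 0.074 -0.393 -0.049]
 yaw delta deg 0.3095319926615702 -> roll units -0.03095319926615702
```

View pics/w7.png

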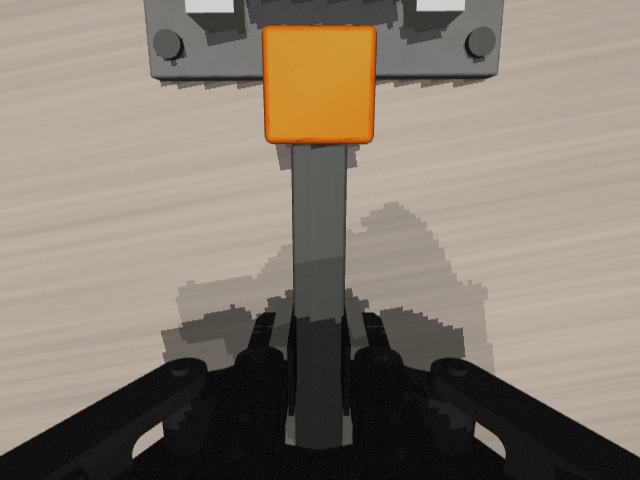

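Emit:
jog_arm([
  [0.05,-0.15,-0.1,-0.03],
  [0,-0.15,0,0],
  [0,-0.08,0,0],
  [0,0,0,0],
])

```text
clock: 12.6
tcp_pos: [0.4688, 0.0178, 0.2015]
orientation: [-2.009, 2.382, -0.05]
contact_force: [0.0, -0.2, -2.6]
grip_width: 0.0143
```

```bash
python3 -c "
from h import *
tgt(-76,.034)
"
```

```text
end now: jigx -78.3 lat 1.3 z 37.4
clk 12.6 tcp [0.4688 0.0178 0.2015] yaw -99.72 zax [ 0.04  -0.008 -0.999] F [ 0.03 -0.19 -2.61] w 14.3 j [-0.06  0.46 -0.14  2.19  0.17  0.46 -2.08]
 shift units [ 0.043 -0.072  0.117]
 yaw delta deg 0.023187334298273462 -> roll units -0.0023187334298273464
```

Emit:
jog_arm([
  [0.03,-0.08,0.05,0],
  [0,0,0,0],
])

```text
clock: 12.85
tcp_pos: [0.4711, 0.0165, 0.2]
orientation: [-2.009, 2.382, -0.05]
contact_force: [-0.2, -0.2, -1.1]
grip_width: 0.0142
```

```bash
python3 -c "
from h import *
tgt(-72,.034)
"
```

```text
end now: jigx -75.8 lat 0.3 z 35.9
clk 12.85 tcp [0.4711 0.0165 0.2   ] yaw -99.72 zax [ 0.04  -0.008 -0.999] F [-0.17 -0.17 -1.13] w 14.2 j [-0.06  0.47 -0.14  2.19  0.18  0.46 -2.08]
 shift units [ 0.01  -0.125  0.069]
 yaw delta deg 0.020967950178007202 -> roll units -0.0020967950178007204
```

Emit:
jog_arm([
  [0,-0.1,0,0],
  [0,0,0,0],
])

```text
clock: 13.1
tcp_pos: [0.4731, 0.016, 0.1996]
orientation: [-2.011, 2.384, -0.048]
contact_force: [0.4, -0.2, -1.6]
grip_width: 0.0145
```

```bash
python3 -c "
from h import *
tgt(-72,.034)
"
```

```text
end now: jigx -74.3 lat 0.1 z 35.2
clk 13.1 tcp [0.4731 0.016  0.1996] yaw -99.7 zax [ 0.037 -0.009 -0.999] F [ 0.39 -0.18 -1.59] w 14.5 j [-0.05  0.47 -0.14  2.18  0.17  0.46 -2.07]
 shift units [ 0.003 -0.075  0.044]
 yaw delta deg -0.0009113816076087233 -> roll units 9.113816076087233e-05
```

Emit:
jog_arm([
  [0,-0.1,0,0],
])

```text
clock: 13.22
tcp_pos: [0.4752, 0.0156, 0.1994]
orientation: [-2.013, 2.385, -0.046]
contact_force: [-5.4, 0.8, 0.6]
grip_width: 0.0141
```

Emit:
jog_arm([
  [0,-0.1,0,0],
])

```text
clock: 13.35
tcp_pos: [0.4776, 0.0151, 0.1993]
orientation: [-2.014, 2.386, -0.044]
contact_force: [-4.7, 0.7, 1.4]
grip_width: 0.014
```

```bash
python3 -c "
from h import *
tgt(-72,.034)
"
```

```text
end now: jigx -70.4 lat -0.2 z 34.5
clk 13.35 tcp [0.4776 0.0151 0.1993] yaw -99.66 zax [ 0.032 -0.009 -0.999] F [-4.67  0.71  1.35] w 14.0 j [-0.05  0.47 -0.14  2.17  0.17  0.47 -2.07]
 shift units [-0.006  0.053  0.015]
 yaw delta deg -0.036602636062613776 -> roll units 0.0036602636062613774
```

Emit:
jog_arm([
  [0,-0.06,0,0],
  [0,0.1,0,0],
  [0,0.1,0,0],
  [0,0.05,0,0],
  [0,0,0,0],
  [0,0,0,0],
])

```text
clock: 14.1
tcp_pos: [0.4735, 0.016, 0.1998]
orientation: [-2.011, 2.383, -0.048]
contact_force: [-0.5, 0.5, -1.7]
grip_width: 0.0141
```

```bash
python3 -c "
from h import *
tgt(-72,.034)
p=eyes.grab_frame('wrist');save(p,'w8')
p=eyes.grab_frame('side');c=cv2.resize(p['pixels'][170:270,230:390],None,fx=5,fy=5,interpolation=cv2.INTER_CUBIC); save({'pixels':c},'s8')
"
```

```text
end now: jigx -73.8 lat 0.2 z 35.4
clk 14.1 tcp [0.4735 0.016  0.1998] yaw -99.69 zax [ 0.037 -0.009 -0.999] F [-0.54  0.46 -1.72] w 14.1 j [-0.05  0.47 -0.14  2.18  0.17  0.47 -2.07]
 shift units [ 0.008 -0.058  0.05 ]
 yaw delta deg -0.009495251544866364 -> roll units 0.0009495251544866364
```

View pics/w8.png

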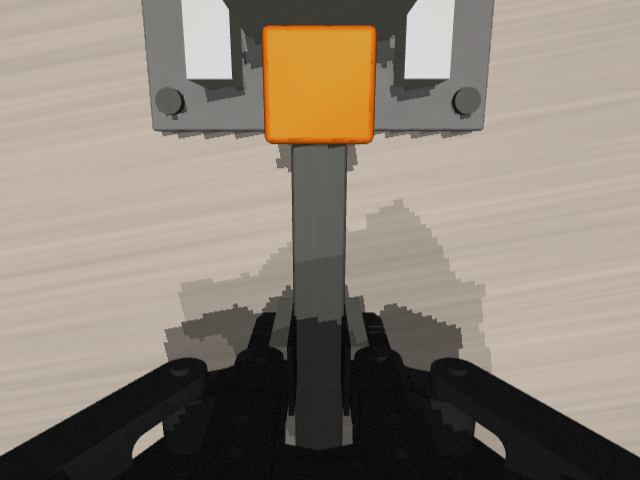

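View pics/s8.png

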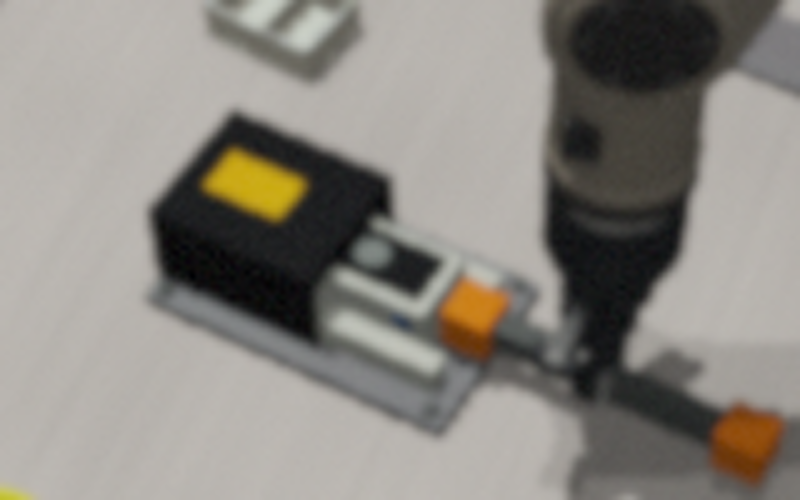

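Emit:
jog_arm([
  [0,-0.12,0.03,0],
  [0,-0.12,0,0],
  [0,-0.12,0,0],
  [0,-0.12,0,0],
])

```text
clock: 14.7
tcp_pos: [0.4853, 0.0138, 0.1982]
orientation: [-2.017, 2.388, -0.04]
contact_force: [-5.2, 0.6, 1.1]
grip_width: 0.014
```

```bash
python3 -c "
from h import *
tgt(-64,.034)
"
```

```text
end now: jigx -63.2 lat -0.3 z 33.0
clk 14.7 tcp [0.4853 0.0138 0.1982] yaw -99.63 zax [ 0.028 -0.01  -1.   ] F [-5.16  0.6   1.13] w 14.0 j [-0.05  0.49 -0.14  2.15  0.17  0.49 -2.06]
 shift units [-0.009  0.024 -0.035]
 yaw delta deg -0.07377142134512218 -> roll units 0.007377142134512219
```

Emit:
jog_arm([
  [0,0.1,0,0],
  [0,0.1,0,0],
  [0,0.05,0,0],
  [0,0,0,0],
])

```text
clock: 15.2
tcp_pos: [0.4787, 0.015, 0.1982]
orientation: [-2.015, 2.387, -0.043]
contact_force: [-0.8, -0.6, -3.0]
grip_width: 0.014
```

```bash
python3 -c "
from h import *
tgt(-60,.034)
"
```

```text
end now: jigx -69.5 lat -0.1 z 33.3
clk 15.2 tcp [0.4787 0.015  0.1982] yaw -99.66 zax [ 0.031 -0.009 -0.999] F [-0.8  -0.55 -2.97] w 14.0 j [-0.05  0.48 -0.14  2.17  0.17  0.47 -2.07]
 shift units [-0.005 -0.317 -0.013]
 yaw delta deg -0.04361229189238305 -> roll units 0.004361229189238305
```

Emit:
jog_arm([
  [0,-0.12,0,0],
  [0,-0.12,0,0],
  [0,-0.12,0,0],
  [0,-0.12,0,0],
])

```text
clock: 15.7
tcp_pos: [0.4912, 0.0127, 0.1979]
orientation: [-2.02, 2.39, -0.036]
contact_force: [-4.3, 1.1, -0.0]
grip_width: 0.0136
```

Emit:
jog_arm([
  [0,0.1,0,0],
  [0,0.1,0,0],
  [0,0.05,0,0],
  [0,0,0,0],
])

```text
clock: 16.2
tcp_pos: [0.4846, 0.0139, 0.198]
orientation: [-2.018, 2.389, -0.039]
contact_force: [0.6, -0.5, -2.3]
grip_width: 0.0144
```

```bash
python3 -c "
from h import *
tgt(-53,.034)
"
```

```text
end now: jigx -64.1 lat -0.3 z 32.7
clk 16.2 tcp [0.4846 0.0139 0.198 ] yaw -99.64 zax [ 0.027 -0.01  -1.   ] F [ 0.58 -0.49 -2.29] w 14.4 j [-0.05  0.49 -0.14  2.15  0.17  0.49 -2.06]
 shift units [-0.011 -0.37  -0.031]
 yaw delta deg -0.06444798180370473 -> roll units 0.006444798180370473
```

Emit:
jog_arm([
  [0,-0.12,0,0],
  [0,-0.12,0,0],
  [0,-0.12,0,0],
  [0,-0.11,0,0],
])

```text
clock: 16.7
tcp_pos: [0.497, 0.0117, 0.1977]
orientation: [-2.022, 2.392, -0.033]
contact_force: [-4.8, 0.8, 0.5]
grip_width: 0.0142
```

Emit:
jog_arm([
  [0,0.1,0,0],
  [0,0.1,0,0],
  [0,0.05,0,0],
  [0,0,0,0],
])

```text
clock: 17.2
tcp_pos: [0.4905, 0.0128, 0.1978]
orientation: [-2.02, 2.391, -0.036]
contact_force: [0.1, 0.5, -2.4]
grip_width: 0.0139
```

```bash
python3 -c "
from h import *
tgt(-53,.034)
"
```

```text
end now: jigx -58.6 lat -0.5 z 32.2
clk 17.2 tcp [0.4905 0.0128 0.1978] yaw -99.62 zax [ 0.024 -0.01  -1.   ] F [ 0.09  0.52 -2.35] w 13.9 j [-0.04  0.49 -0.14  2.14  0.17  0.5  -2.05]
 shift units [-0.017 -0.189 -0.054]
 yaw delta deg -0.07936173402867602 -> roll units 0.007936173402867602
```

Emit:
jog_arm([
  [0,-0.1,0,0],
  [0,-0.1,0,0],
])

```text
clock: 17.45
tcp_pos: [0.4968, 0.0118, 0.1981]
orientation: [-2.02, 2.39, -0.036]
contact_force: [-1.6, 0.7, -1.3]
grip_width: 0.0141
```

Emit:
jog_arm([
  [0,-0.05,0,0],
])

```text
clock: 17.58
tcp_pos: [0.4975, 0.0116, 0.1978]
orientation: [-2.021, 2.392, -0.034]
contact_force: [-5.5, 1.1, -0.4]
grip_width: 0.0144
```

Emit:
jog_arm([
  [0,-0.05,0,0],
])

```text
clock: 17.7
tcp_pos: [0.4981, 0.0116, 0.1975]
orientation: [-2.023, 2.393, -0.031]
contact_force: [-5.2, 1.8, 0.0]
grip_width: 0.0144
```

Emit:
jog_arm([
  [0,-0.05,0,0],
])

```text
clock: 17.82
tcp_pos: [0.4988, 0.0114, 0.1972]
orientation: [-2.025, 2.394, -0.029]
contact_force: [-5.4, 1.8, 1.0]
grip_width: 0.0141
```

Emit:
jog_arm([
  [0,-0.08,0,0],
])

```text
clock: 17.95
tcp_pos: [0.5003, 0.0112, 0.1969]
orientation: [-2.027, 2.396, -0.027]
contact_force: [-4.7, 0.4, 0.7]
grip_width: 0.0143
```

Emit:
jog_arm([
  [0,-0.08,0,0],
])

```text
clock: 18.08
tcp_pos: [0.5018, 0.0109, 0.1966]
orientation: [-2.029, 2.397, -0.024]
contact_force: [-5.5, 0.5, 0.7]
grip_width: 0.0142
```

```bash
python3 -c "
from h import *
tgt(-53,.034)
"
```

```text
end now: jigx -49.3 lat -0.9 z 29.8
clk 18.07 tcp [0.5018 0.0109 0.1966] yaw -99.52 zax [ 0.011 -0.011 -1.   ] F [-5.52  0.5   0.72] w 14.2 j [-0.03  0.51 -0.14  2.11  0.17  0.52 -2.04]
 shift units [-0.029  0.122 -0.143]
 yaw delta deg -0.18408493359989983 -> roll units 0.018408493359989984
```

Emit:
jog_arm([
  [0,0.1,0,0],
  [0.02,0.1,-0.06,0],
  [0,0,-0.05,0],
  [0,0,0,0],
])

```text
clock: 18.58
tcp_pos: [0.4968, 0.0111, 0.2006]
orientation: [-2.026, 2.395, -0.028]
contact_force: [0.4, -0.8, -2.4]
grip_width: 0.0143
```

```bash
python3 -c "
from h import *
tgt(-53,.034)
p=eyes.grab_frame('wrist');save(p,'w9')
p=eyes.grab_frame('side');c=cv2.resize(p['pixels'][170:270,230:390],None,fx=5,fy=5,interpolation=cv2.INTER_CUBIC); save({'pixels':c},'s9')
"
```

```text
end now: jigx -53.5 lat -1.4 z 34.1
clk 18.57 tcp [0.4968 0.0111 0.2006] yaw -99.55 zax [ 0.015 -0.011 -1.   ] F [ 0.43 -0.83 -2.43] w 14.3 j [-0.03  0.5  -0.15  2.12  0.17  0.52 -2.04]
 shift units [-0.046 -0.018  0.005]
 yaw delta deg -0.1530847830109833 -> roll units 0.01530847830109833
```

View pics/w9.png

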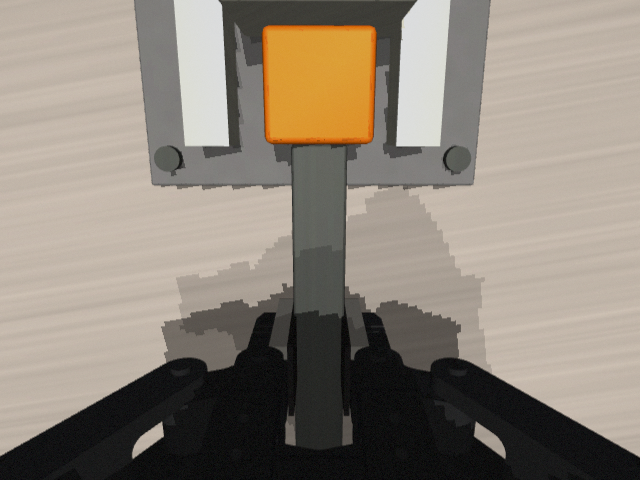

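View pics/s9.png

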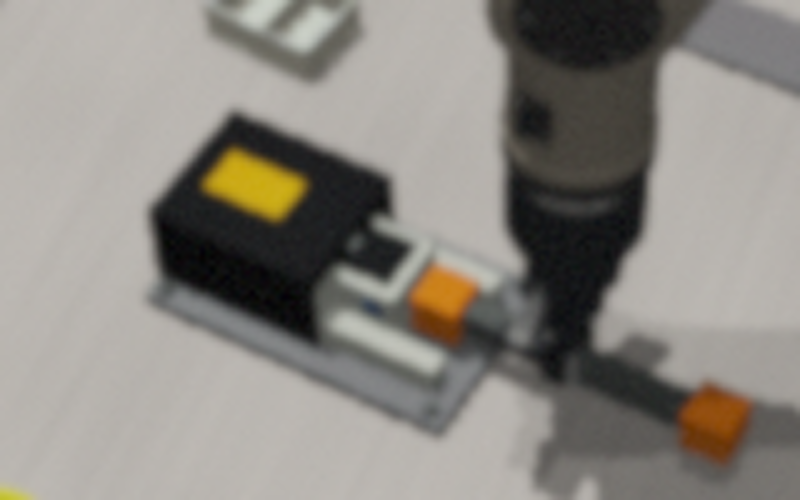

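Emit:
jog_arm([
  [-0.04,-0.1,0,0],
  [0,-0.08,0,0],
])

```text
clock: 18.92
tcp_pos: [0.502, 0.0116, 0.2002]
orientation: [-2.027, 2.396, -0.026]
contact_force: [-5.1, 1.9, -0.0]
grip_width: 0.0142
```

Emit:
jog_arm([
  [0,-0.08,0,0],
])

```text
clock: 19.05
tcp_pos: [0.5033, 0.0114, 0.1998]
orientation: [-2.03, 2.398, -0.023]
contact_force: [-4.6, 1.0, 0.6]
grip_width: 0.0141
```

Emit:
jog_arm([
  [0,-0.08,0,0],
])

```text
clock: 19.18
tcp_pos: [0.5046, 0.0112, 0.1994]
orientation: [2.029, -2.395, 0.019]
contact_force: [-4.7, 0.5, 0.2]
grip_width: 0.0139
```

Emit:
jog_arm([
  [0,-0.08,0,0],
])

```text
clock: 19.3
tcp_pos: [0.5058, 0.011, 0.1989]
orientation: [2.027, -2.393, 0.016]
contact_force: [-5.7, 1.4, -0.4]
grip_width: 0.0141
```

```bash
python3 -c "
from h import *
tgt(-45,.034)
"
```

```text
end now: jigx -46.8 lat -0.4 z 31.3
clk 19.3 tcp [0.5058 0.011  0.1989] yaw -99.45 zax [ 0.002 -0.011 -1.   ] F [-5.72  1.36 -0.39] w 14.1 j [-0.03  0.51 -0.15  2.1   0.16  0.54 -2.03]
 shift units [-0.011 -0.059 -0.089]
 yaw delta deg -0.2484881649161094 -> roll units 0.02484881649161094
```

Emit:
jog_arm([
  [0,-0.1,0,0],
])

```text
clock: 19.42
tcp_pos: [0.5076, 0.0107, 0.1985]
orientation: [2.026, -2.39, 0.013]
contact_force: [-4.7, 1.4, 0.9]
grip_width: 0.0141
```

Emit:
jog_arm([
  [0,0.1,0,0],
  [0,0.1,-0.06,0],
  [0,0,-0.03,0],
  [0,0,0,0],
])

```text
clock: 19.92
tcp_pos: [0.5021, 0.0116, 0.2015]
orientation: [2.027, -2.391, 0.015]
contact_force: [-0.0, -0.3, -1.6]
grip_width: 0.0144
```

```bash
python3 -c "
from h import *
tgt(-45,.034)
"
```

```text
end now: jigx -50.7 lat -0.4 z 33.8
clk 19.93 tcp [0.5021 0.0116 0.2015] yaw -99.44 zax [ 0.001 -0.012 -1.   ] F [-0.01 -0.28 -1.63] w 14.4 j [-0.03  0.5  -0.15  2.1   0.16  0.55 -2.03]
 shift units [-0.013 -0.19  -0.007]
 yaw delta deg -0.2613776694445958 -> roll units 0.02613776694445958
```

Emit:
jog_arm([
  [0,-0.12,0,0],
  [0,-0.1,0,0],
])

```text
clock: 20.18
tcp_pos: [0.5084, 0.0105, 0.2014]
orientation: [2.026, -2.39, 0.013]
contact_force: [-4.8, 1.4, -0.0]
grip_width: 0.0142
```

Emit:
jog_arm([
  [0,-0.1,0,0],
])

```text
clock: 20.3
tcp_pos: [0.5104, 0.0103, 0.201]
orientation: [2.025, -2.388, 0.01]
contact_force: [-5.1, 0.3, 0.1]
grip_width: 0.0143
```

Emit:
jog_arm([
  [0,-0.1,0,0],
])

```text
clock: 20.42
tcp_pos: [0.5125, 0.0099, 0.2006]
orientation: [2.023, -2.385, 0.007]
contact_force: [-5.7, 1.2, 1.0]
grip_width: 0.0138
```

Emit:
jog_arm([
  [0,0.1,0,0],
  [0,0.1,-0.04,0],
  [0,0.03,-0.02,0],
  [0,0,0,0],
])

```text
clock: 20.92
tcp_pos: [0.5063, 0.0109, 0.2027]
orientation: [2.024, -2.387, 0.009]
contact_force: [0.2, -0.0, -2.4]
grip_width: 0.0144
```

```bash
python3 -c "
from h import *
tgt(-45,.034)
"
```

```text
end now: jigx -47.5 lat -0.6 z 34.5
clk 20.93 tcp [0.5063 0.0109 0.2027] yaw -99.4 zax [-0.005 -0.012 -1.   ] F [ 0.22 -0.02 -2.42] w 14.4 j [-0.03  0.51 -0.15  2.09  0.16  0.56 -2.03]
 shift units [-0.018 -0.083  0.016]
 yaw delta deg -0.29612069499368565 -> roll units 0.029612069499368565
```

Emit:
jog_arm([
  [0,-0.12,0,0],
  [0,-0.1,0,0],
])

```text
clock: 21.18
tcp_pos: [0.5128, 0.0098, 0.2027]
orientation: [2.024, -2.387, 0.008]
contact_force: [-4.7, 1.5, -1.3]
grip_width: 0.0141
```

Emit:
jog_arm([
  [0,-0.1,0,0],
])

```text
clock: 21.3
tcp_pos: [0.5148, 0.0095, 0.2022]
orientation: [2.023, -2.384, 0.005]
contact_force: [-5.1, 0.8, 0.7]
grip_width: 0.014
```

Emit:
jog_arm([
  [0,-0.1,0,0],
])

```text
clock: 21.42
tcp_pos: [0.5168, 0.0092, 0.2018]
orientation: [2.021, -2.382, 0.002]
contact_force: [-5.4, 1.3, 0.9]
grip_width: 0.0143
```

Emit:
jog_arm([
  [0,0.1,0,0],
  [0,0.1,-0.04,0],
  [0,0.03,-0.02,0],
  [0,0,0,0],
])

```text
clock: 21.92
tcp_pos: [0.5106, 0.0102, 0.204]
orientation: [2.022, -2.384, 0.004]
contact_force: [-0.6, 0.1, -2.2]
grip_width: 0.0143
```

```bash
python3 -c "
from h import *
tgt(-45,.034)
"
```

```text
end now: jigx -44.0 lat -0.7 z 35.3
clk 21.93 tcp [0.5106 0.0102 0.204 ] yaw -99.38 zax [-0.01  -0.012 -1.   ] F [-0.63  0.13 -2.16] w 14.3 j [-0.02  0.51 -0.15  2.08  0.16  0.57 -2.02]
 shift units [-0.023  0.034  0.043]
 yaw delta deg -0.3183176576040354 -> roll units 0.031831765760403544
```

Emit:
jog_arm([
  [-0.02,-0.12,0,0],
  [0,-0.1,0,0],
])

```text
clock: 22.18
tcp_pos: [0.5173, 0.0098, 0.204]
orientation: [2.022, -2.383, 0.003]
contact_force: [-4.4, 2.1, -0.2]
grip_width: 0.0147
```

Emit:
jog_arm([
  [0,-0.1,0,0],
])

```text
clock: 22.3
tcp_pos: [0.5193, 0.0095, 0.2035]
orientation: [2.021, -2.381, 0.0]
contact_force: [-4.7, 0.8, 0.9]
grip_width: 0.014
```

Emit:
jog_arm([
  [0,-0.1,0,0],
])

```text
clock: 22.42
tcp_pos: [0.5206, 0.0093, 0.2028]
orientation: [2.018, -2.377, -0.005]
contact_force: [-10.3, 2.5, 2.4]
grip_width: 0.014
```

Emit:
jog_arm([
  [0,0.1,0,0],
  [0,0.1,-0.03,0],
  [0,0.03,0,0],
  [0,0,0,0],
])

```text
clock: 22.92
tcp_pos: [0.5144, 0.0103, 0.2041]
orientation: [2.019, -2.379, -0.003]
contact_force: [-0.7, -0.1, -2.4]
grip_width: 0.0142
```

```bash
python3 -c "
from h import *
tgt(-45,.034)
"
```

```text
end now: jigx -41.4 lat -0.1 z 34.7
clk 22.93 tcp [0.5144 0.0103 0.2041] yaw -99.34 zax [-0.017 -0.013 -1.   ] F [-0.65 -0.05 -2.4 ] w 14.2 j [-0.02  0.52 -0.15  2.07  0.15  0.59 -2.02]
 shift units [-0.006  0.12   0.025]
 yaw delta deg -0.3649659511205569 -> roll units 0.03649659511205569
```

Emit:
jog_arm([
  [0,-0.12,0,0],
  [0,-0.07,0,0],
])

```text
clock: 23.18
tcp_pos: [0.5202, 0.0094, 0.204]
orientation: [2.019, -2.378, -0.003]
contact_force: [-3.6, 1.2, -0.6]
grip_width: 0.0141
```

Emit:
jog_arm([
  [0,-0.07,0,0],
])

```text
clock: 23.3
tcp_pos: [0.521, 0.0093, 0.2034]
orientation: [2.017, -2.375, -0.008]
contact_force: [-8.2, 1.9, 2.4]
grip_width: 0.0142
```

```bash
python3 -c "
from h import *
tgt(-45,.034)
"
```

```text
end now: jigx -35.6 lat -0.2 z 33.6
clk 23.3 tcp [0.521  0.0093 0.2034] yaw -99.31 zax [-0.023 -0.013 -1.   ] F [-8.22  1.85  2.44] w 14.2 j [-0.02  0.52 -0.15  2.05  0.15  0.6  -2.01]
 shift units [-0.009  0.314 -0.007]
 yaw delta deg -0.38988817755306926 -> roll units 0.03898881775530692
```

Emit:
jog_arm([
  [0,-0.07,0,0],
])

```text
clock: 23.42
tcp_pos: [0.5216, 0.0092, 0.2028]
orientation: [2.015, -2.372, -0.012]
contact_force: [-6.9, 1.0, 1.1]
grip_width: 0.0143
```

```bash
python3 -c "
from h import *
tgt(-45,.034)
"
```

```text
end now: jigx -35.7 lat -0.4 z 32.6
clk 23.43 tcp [0.5216 0.0092 0.2028] yaw -99.28 zax [-0.027 -0.013 -1.   ] F [-6.87  0.95  1.15] w 14.3 j [-0.02  0.53 -0.15  2.05  0.15  0.61 -2.01]
 shift units [-0.013  0.31  -0.038]
 yaw delta deg -0.4214163806345358 -> roll units 0.04214163806345358
```

Emit:
jog_arm([
  [0,0.1,0,0],
  [0,0.2,0,0],
  [0,0.4,0,0],
  [0,0.5,-0.2,0],
  [0,0.3,-0.6,0],
  [0,0,-1,0],
  [0,0,-1,0],
  [0,0,0,0],
])

```text
clock: 24.42
tcp_pos: [0.4734, 0.0185, 0.2912]
orientation: [2.017, -2.371, -0.011]
contact_force: [-0.3, 0.0, -2.0]
grip_width: 0.014
```

```bash
python3 -c "
from h import *
tgt(-45,.034)
p=eyes.grab_frame('wrist');save(p,'w10')
"
```

```text
end now: jigx -84.7 lat 0.7 z 121.0
clk 24.43 tcp [0.4734 0.0185 0.2912] yaw -99.22 zax [-0.027 -0.014 -1.   ] F [-0.34  0.03 -2.01] w 14.0 j [-0.01  0.32 -0.19  2.11  0.1   0.75 -2.  ]
 shift units [-0.017 -1.394  2.869]
 yaw delta deg -0.4784982729900723 -> roll units 0.04784982729900723
```

View pics/w10.png

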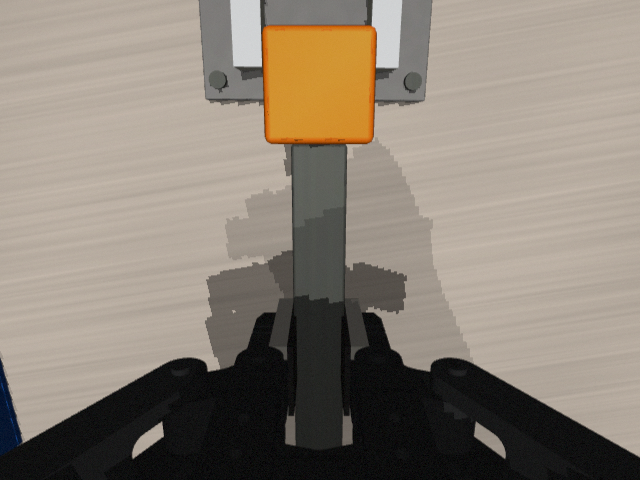

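```bash
python3 -c "
from h import *
plan([0.5375,-0.1062,0.3638])"
```

```text
clk 24.48 tcp [0.4728 0.0183 0.29  ] yaw -99.22 zax [-0.029 -0.014 -0.999] F [ 0.45 -0.53 -3.4 ] w 14.4 j [-0.01  0.32 -0.19  2.11  0.1   0.75 -2.  ]
 shift units [ 3.797 -2.73  -2.464]
```

Emit:
jog_arm([
  [0.2,-0.1,-0.8,0],
  [0.8,-0.6,-0.8,0],
  [0.8,-0.6,-0.8,0],
  [0.8,-0.6,0,0],
  [0.8,-0.5,0,0],
  [0.3,-0.2,0,0],
  [0,0,0,0],
])

```text
clock: 25.35
tcp_pos: [0.5304, -0.1043, 0.3549]
orientation: [2.011, -2.357, -0.028]
contact_force: [-0.2, 0.2, -2.1]
grip_width: 0.014
```

```bash
python3 -c "
from h import *
plan([0.5375,-0.1062,0.3638])
p=eyes.grab_frame('wrist');save(p,'w11')
np.save('w11.npy',p,allow_pickle=True)
c=cv2.resize(p['pixels'][0:250,40:270],None,fx=2.4,fy=2.4,interpolation=cv2.INTER_CUBIC); save({'pixels':c},'w11c')"
```

```text
clk 25.35 tcp [ 0.5304 -0.1043  0.3549] yaw -99.01 zax [-0.045 -0.014 -0.999] F [-0.23  0.24 -2.07] w 14.0 j [ 0.18  0.33 -0.12  1.91  0.07  0.95 -1.71]
 shift units [ 0.03  -0.23  -0.307]
```

View pics/w11c.png

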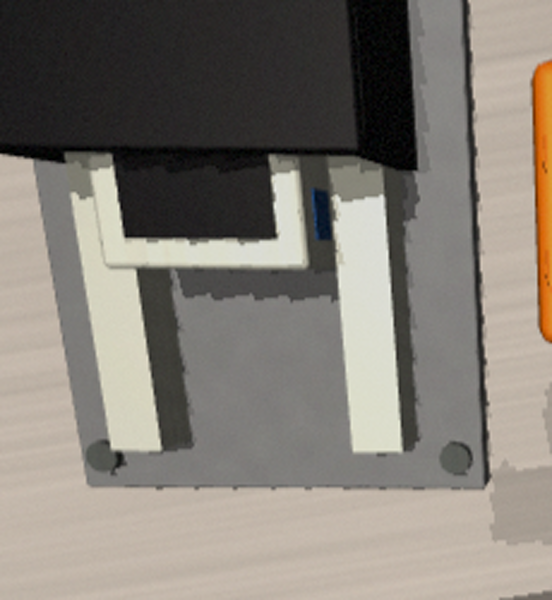

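View pics/w11.png

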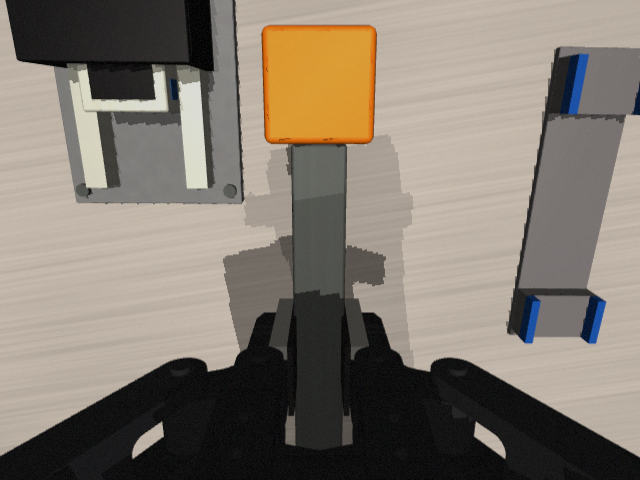

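```bash
python3 -c "
from h import *
p=np.load('w11.npy',allow_pickle=True).item()
f=lambda a,b,z:atz(p,(a,b),z)
def jx(P): return (P-M0)@U*1000-85
print('plate rear',jx((f(76.7,202.5,.01)+f(242.9,203.3,.01))/2),'rails',[round(jx(f(40+a/2.4,b/2.4,.03)),1) for a,b in [(110,450),(160,450),(352,452),(403,452)]],'block',jx(f(83.8,110.8,.054)),jx(f(167.9,111.7,.054)))
"
```

```text
plate rear -100.12032396728586 rails [np.float64(-85.5), np.float64(-85.3), np.float64(-85.4), np.float64(-85.3)] block -35.6860232545862 -35.57194435525078
```

```bash
python3 -c "
from h import *
plan([0.51,-0.19,0.355],np.radians(-101))"
```

```text
clk 25.4 tcp [ 0.5302 -0.1038  0.3549] yaw -98.96 zax [-0.045 -0.014 -0.999] F [ 0.29 -0.44 -2.07] w 14.3 j [ 0.17  0.33 -0.12  1.91  0.07  0.95 -1.71]
 shift units [2.944 0.216 0.066]
 yaw delta deg -2.043775783764107 -> roll units 0.2043775783764107
```

Emit:
jog_arm([
  [0.8,0.08,0,0.2],
  [0.8,0.08,0,0],
  [0.8,0.08,0,0],
  [0.4,0,0,0],
  [0,0,0,0],
])

```text
clock: 26.02
tcp_pos: [0.5052, -0.1858, 0.3562]
orientation: [1.97, -2.389, -0.031]
contact_force: [0.3, 0.1, -1.6]
grip_width: 0.0143
```

```bash
python3 -c "
from h import *
plan([0.51,-0.19,0.355],np.radians(-101))
p=eyes.grab_frame('wrist');save(p,'w12')
np.save('w12.npy',p,allow_pickle=True)
c=cv2.resize(p['pixels'][20:320,380:570],None,fx=2,fy=2,interpolation=cv2.INTER_CUBIC); save({'pixels':c},'w12c')"
```

```text
clk 26.02 tcp [ 0.5052 -0.1858  0.3562] yaw -100.96 zax [-0.047 -0.013 -0.999] F [ 0.32  0.11 -1.57] w 14.3 j [ 0.29  0.32 -0.08  1.91  0.06  0.95 -1.58]
 shift units [ 0.106 -0.186  0.035]
 yaw delta deg -0.041943465364991474 -> roll units 0.004194346536499147
```

View pics/w12.png

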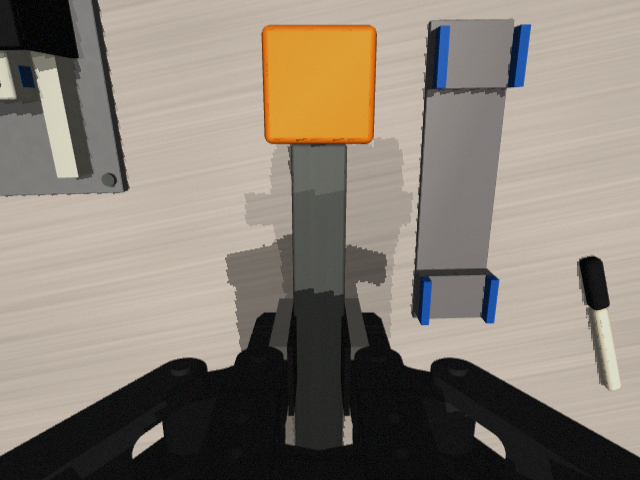

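View pics/w12c.png

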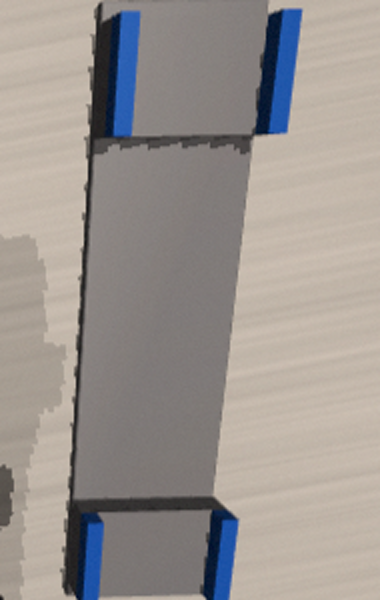

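```bash
python3 -c "
from h import *
p=np.load('w12.npy',allow_pickle=True).item()
g=lambda a,b,z:atz(p,(380+a/2,20+b/2),z)[:2]
for n,z,q in [('lips',.03,[(139,13),(276,10),(130,135),(262,132),(103,515),(212,518),(98,598),(204,598)]),('base',.006,[(93,150),(250,150),(72,490),(213,490)])]:
    Q=[g(a,b,z) for a,b in q]
    print(n,[np.round(np.linalg.norm(Q[i]-Q[i+1])*1000,1) for i in range(0,len(Q),2)])
    k=len(Q)//2; a=np.mean(Q[k:],0); b=np.mean(Q[:k],0); print(a,b,np.linalg.norm(a-b),np.degrees(np.arctan2(*(b-a)[::-1])),(a+b)/2)
"
```

```text
lips [np.float64(42.4), np.float64(42.5), np.float64(40.6), np.float64(40.7)]
[ 0.41244076 -0.28119662] [ 0.57668365 -0.31082574] 0.1668940132564752 -10.226070382402812 [ 0.49456221 -0.29601118]
base [np.float64(55.1), np.float64(56.0)]
[ 0.42987807 -0.28601107] [ 0.55461688 -0.30785138] 0.12663637267855088 -9.931158153820588 [ 0.49224747 -0.29693122]
```

```bash
cat >> h.py <<'E'
def ctr(z):
    s=r.get_obs(); Rm=R.from_rotvec(s['orientation']).as_matrix(); o=np.array([0,.007,.1657])
    C=s['tcp_pos']+Rm@o; b=Rm@np.array([0,-1,.0227]); y=np.radians(-10.3)
    d=C-np.array([.494,-.296,0]); print('centre',np.round(C,4),'in rest x %.1f y %.1f z %.1f'%tuple(1000*np.array([d[0]*np.cos(y)+d[1]*np.sin(y),-d[0]*np.sin(y)+d[1]*np.cos(y),d[2]])),'pitch',b[2])
    plan(np.array([.494,-.296,z])-Rm@o, y-np.pi/2)
E
python3 -c "
from h import *
ctr(.1)"
```

```text
centre [ 0.4907 -0.186   0.191 ] in rest x -23.0 y 107.7 z 191.0 pitch -0.06669795078302818
clk 26.07 tcp [ 0.5054 -0.1852  0.3562] yaw -100.9 zax [-0.047 -0.013 -0.999] F [-0.02  0.36 -1.12] w 14.1 j [ 0.29  0.32 -0.08  1.91  0.06  0.95 -1.58]
 shift units [ 3.514 -0.939  3.072]
 yaw delta deg 0.5974797438362158 -> roll units -0.05974797438362158
```

Emit:
jog_arm([
  [0.8,-0.2,0,-0.06],
  [0.8,-0.2,0.3,0],
  [0.8,-0.2,0.6,0],
  [0.8,-0.2,0.7,0],
  [0.1,0,0.7,0],
  [0,0,0.3,0],
  [0,0,0,0],
])

```text
clock: 26.95
tcp_pos: [0.5125, -0.2817, 0.2776]
orientation: [2.003, -2.369, -0.032]
contact_force: [-0.1, 0.5, -2.1]
grip_width: 0.0139
```

```bash
python3 -c "
from h import *
ctr(.06)"
```

```text
centre [ 0.4984 -0.2821  0.1124] in rest x 1.9 y 14.5 z 112.4 pitch -0.06387259300014884
clk 26.95 tcp [ 0.5125 -0.2817  0.2776] yaw -99.56 zax [-0.043 -0.009 -0.999] F [-0.07  0.53 -2.09] w 13.9 j [ 0.42  0.49 -0.04  1.87  0.06  0.82 -1.4 ]
 shift units [ 0.454 -0.003  1.754]
 yaw delta deg -0.7400528595075826 -> roll units 0.07400528595075825
```

Emit:
jog_arm([
  [0.4,0,0.3,0.07],
  [0.03,0,0.7,0],
  [0,0,0.5,0],
  [0,0,0,0],
])

```text
clock: 27.45
tcp_pos: [0.5096, -0.296, 0.2334]
orientation: [1.989, -2.383, -0.025]
contact_force: [0.2, -0.4, -1.1]
grip_width: 0.0142
```

```bash
python3 -c "
from h import *
ctr(.045)
p=eyes.grab_frame('wrist');save(p,'w13')"
```

```text
centre [ 0.4963 -0.2967  0.0681] in rest x 2.4 y -0.2 z 68.1 pitch -0.05901280709896638
clk 27.45 tcp [ 0.5096 -0.296   0.2334] yaw -100.27 zax [-0.039 -0.011 -0.999] F [ 0.22 -0.4  -1.13] w 14.2 j [ 0.44  0.55 -0.04  1.88  0.07  0.74 -1.39]
 shift units [-0.022  0.051  0.773]
 yaw delta deg -0.03009582278053242 -> roll units 0.003009582278053242
```

View pics/w13.png

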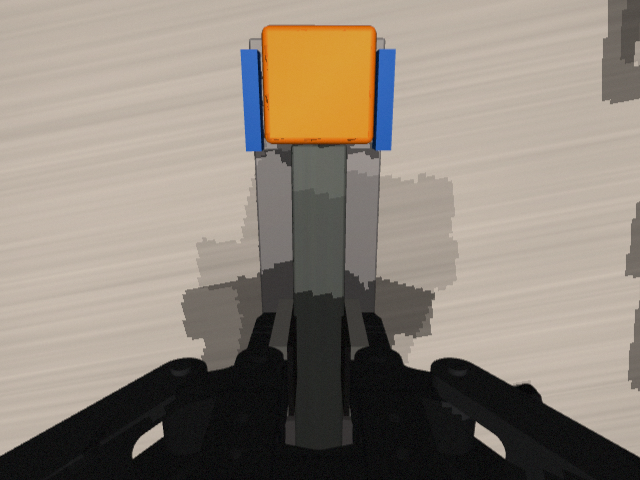

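Emit:
jog_arm([
  [0,0.05,0.5,0],
  [0,0,0.3,0],
  [0,0,0,0],
])

```text
clock: 27.88
tcp_pos: [0.508, -0.2962, 0.2096]
orientation: [1.991, -2.384, -0.021]
contact_force: [-0.4, -0.3, -2.3]
grip_width: 0.0143
```

```bash
python3 -c "
from h import *
ctr(.04)"
```

```text
centre [ 0.4951 -0.2971  0.0443] in rest x 1.3 y -0.9 z 44.3 pitch -0.055948938579855396
clk 27.88 tcp [ 0.508  -0.2962  0.2096] yaw -100.26 zax [-0.036 -0.013 -0.999] F [-0.44 -0.32 -2.29] w 14.3 j [ 0.44  0.59 -0.03  1.9   0.07  0.69 -1.39]
 shift units [-0.032  0.038  0.144]
 yaw delta deg -0.04175777040180292 -> roll units 0.004175777040180292
```

Emit:
jog_arm([
  [-0.02,0.02,0.1,0],
  [0,0,0.1,0],
  [0,0,0.08,0],
])

```text
clock: 28.25
tcp_pos: [0.5076, -0.2959, 0.2021]
orientation: [1.991, -2.384, -0.018]
contact_force: [-3.9, 1.6, 7.6]
grip_width: 0.0141
```

```bash
python3 -c "
from h import *
ctr(.035)"
```

```text
centre [ 0.495  -0.2968  0.0367] in rest x 1.1 y -0.7 z 36.7 pitch -0.054256101461960686
clk 28.25 tcp [ 0.5076 -0.2959  0.2021] yaw -100.26 zax [-0.035 -0.013 -0.999] F [-3.89  1.63  7.62] w 14.1 j [ 0.44  0.6  -0.03  1.9   0.07  0.67 -1.4 ]
 shift units [-0.023  0.036  0.059]
 yaw delta deg -0.04269811495049194 -> roll units 0.004269811495049194
```

Emit:
jog_arm([
  [0,0.02,0.06,0],
  [0,0.02,0.06,0],
])

```text
clock: 28.5
tcp_pos: [0.5069, -0.2959, 0.2]
orientation: [1.992, -2.385, -0.015]
contact_force: [-4.2, 0.2, 14.3]
grip_width: 0.014
```

Emit:
jog_arm([
  [0,0,0,0],
  [0,0,0,0],
  [0,0,0,0],
], grip=30)

```text
clock: 28.88
tcp_pos: [0.5073, -0.2961, 0.2004]
orientation: [1.992, -2.386, -0.013]
contact_force: [-0.4, -0.5, -0.2]
grip_width: 0.0299
```

```bash
python3 -c "
from h import *
ctr(.035)
p=eyes.grab_frame('wrist');save(p,'w14')
p=eyes.grab_frame('side');c=cv2.resize(p['pixels'][100:220,310:450],None,fx=5,fy=5,interpolation=cv2.INTER_CUBIC); save({'pixels':c},'s14')"
```

```text
centre [ 0.4953 -0.2973  0.035 ] in rest x 1.6 y -1.1 z 35.0 pitch -0.050222948796451554
clk 28.88 tcp [ 0.5073 -0.2961  0.2004] yaw -100.25 zax [-0.031 -0.015 -0.999] F [-0.38 -0.47 -0.24] w 29.9 j [ 0.44  0.6  -0.03  1.9   0.07  0.66 -1.4 ]
 shift units [-0.035  0.052 -0.001]
 yaw delta deg -0.04831582664575477 -> roll units 0.004831582664575477
```

View pics/w14.png

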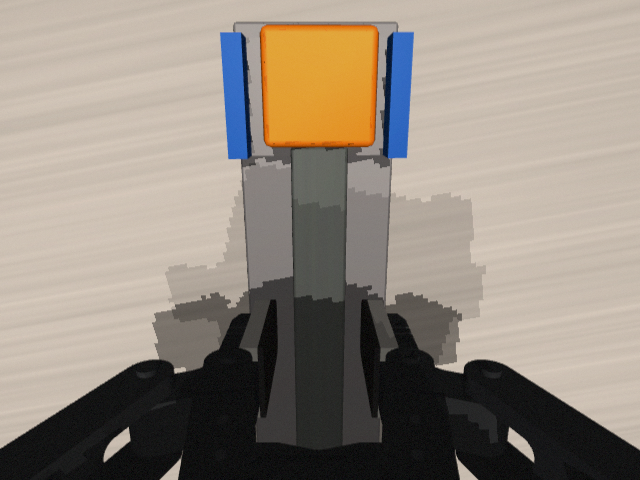

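View pics/s14.png

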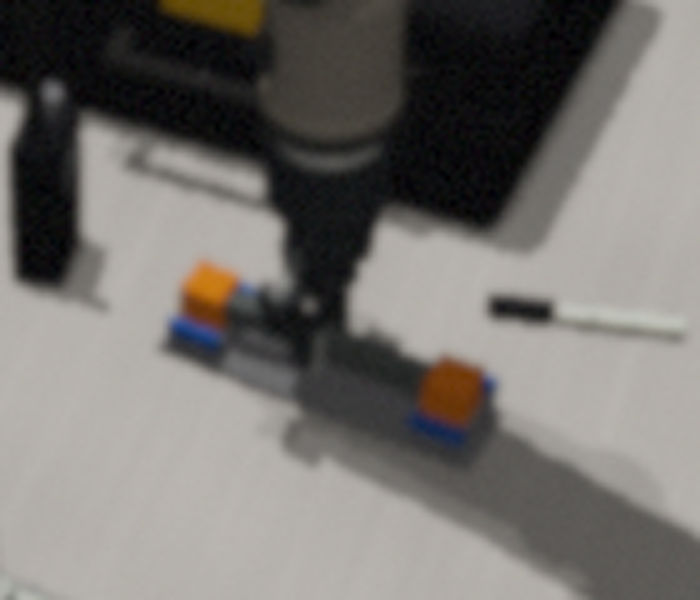

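Bar is in the rest. Retreat straight up and verify.

Emit:
jog_arm([
  [0,0,-0.2,0],
  [0,0,-0.4,0],
  [0,0,-0.8,0],
  [0,0,-1,0],
  [0,0,-1,0],
  [0,0,-1,0],
  [0,0,-1,0],
  [0,0,0,0],
  [0,0,0,0],
], grip=50)

```text
clock: 30.1
tcp_pos: [0.512, -0.2933, 0.3733]
orientation: [1.993, -2.387, -0.007]
contact_force: [-0.2, -0.2, -0.5]
grip_width: 0.0501
```

```bash
python3 -c "
from h import *
plan()
p=eyes.grab_frame('wrist');save(p,'w15');np.save('w15.npy',p,allow_pickle=True)
t=eyes.grab_frame('top');save(t,'t15')
s=eyes.grab_frame('side')
for n in ['tapper_mid','rest']:
    u=eyes.place_of(p,n)[0]['xy'];print(n,u,atz(p,u,.035 if n[0]=='t' else 0.0))
for n in ['radio','mouse','tape','marker','screwbox','driver','spare_mid']: 
    f=eyes.place_of(t,n); print(n,f[0]['xy'] if f else None)
"
```

```text
clk 30.1 tcp [ 0.512  -0.2933  0.3733] yaw -100.26 zax [-0.027 -0.017 -0.999] F [-0.24 -0.23 -0.45] w 50.1 j [ 0.44  0.37 -0.04  1.79  0.05  1.   -1.37]
tapper_mid [317.4, 229.2] [ 0.49665579 -0.29706945  0.035     ]
rest [315.1, 221.3] [ 0.49418896 -0.29540803  0.        ]
radio [458.0, 192.2]
mouse [190.5, 192.8]
tape [239.5, 170.9]
marker None
screwbox [402.7, 172.3]
driver [147.5, 321.1]
spare_mid [201.5, 298.2]
```

View pics/w15.png

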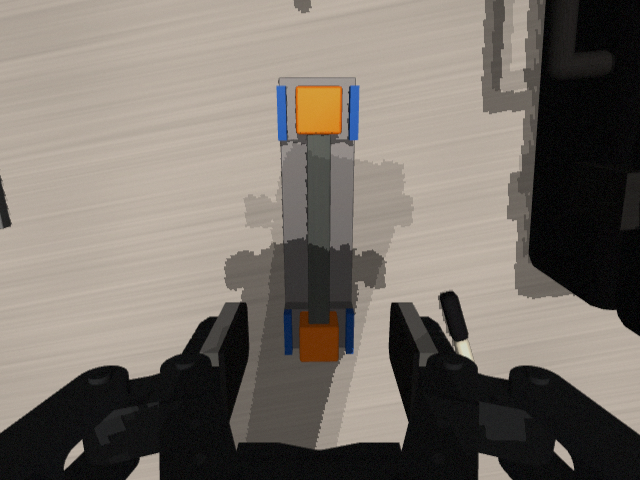

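View pics/t15.png

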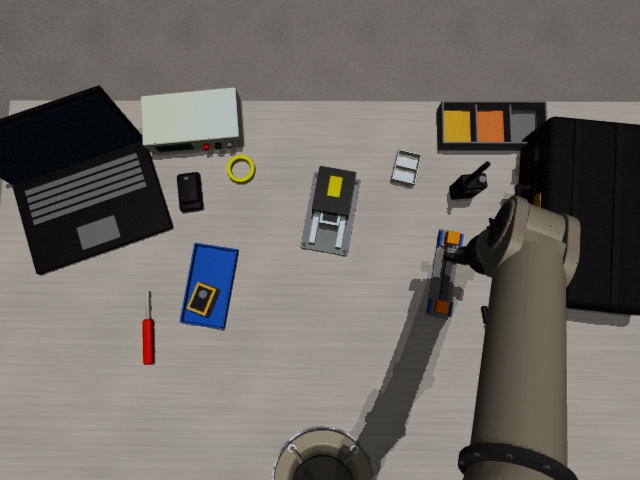

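```bash
python3 -c "
from h import *
print(r.hand_in())"
```

```text
the job is handed in; nothing more can be done
None
```

The module is home against the hidden stop and the bar is back in its rest, released. I handed the job in at about 30 s of the 72 s allowed; no verdict was reported.

- **Tapping:** I used eight separate taps of about 3 to 6 mm, drawing the bar clear after each one. The sliding force was about 5 N throughout. The module stood still at about 34, 28, 22, 16, 14, 10, 6 and 3 mm short of the stop on the way in.
- **At the stop:** On the eighth tap the force rose to 10 N with the bar end at jig x = -35.6 mm.
- **Confirming it is home:** A light re-press read 8 N and then 7 N, and the bar end did not advance. The last reading was lower than the one before, so I relied on the lack of movement more than on the force. A wrist-camera view put the module's rear face at -35.6 mm, which agrees. The stop cannot be seen, so whether it shifted is judged only from these forces, which left about 5 N on it against its 20 N slip.
- **Bar:** It lies on both pads between the lips, about 3 mm off centre along and 1 mm across. The gripper is clear above it.
- **Other objects:** In the last top picture the radio, mouse, tape, box, screwdriver and spare module are where they started. The networks did not find the marker because the arm mostly hid it there. The last wrist picture shows it partly, beside the rest, with no sign of having been touched.
- **Tool tilt:** The tool drifted by about 3 degrees of tilt during the pushes. I allowed for this in the heights when tapping and when laying the bar down.

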